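Load the slide scanner: cassette, end block, gate

TASK

Load the slide scanner: take the black slide cassette out of the grey dust hood and slide it along the scanner's track, plain end first and handle fin outwards, right in under the clear hood. Then lay the aluminium end block in the track behind it, flat face against the cassette and round nose outwards, and swing the steel gate fully shut behind the block so that it presses both against the spring pad. Leave the slide box, the glass dish and the brown jar where they are.

Things in the scene. Friction and masses are not known exactly. Their poses are not given: they have to be found in the camera images.
- cassette_mid (a point): Black plastic slide cassette, 155 long x 50 wide, 0.2 kg; point at mid length and width, 17 above its underside (mm). +x points to the plain end, z up. Body 34 high from x +77.5 (plain end) to -27.5; behind that an 8 high base slab carrying the handle fin, to x -77.5. Starts on the table, fin end inside the dust hood, about 75 of the plain end sticking out; the fin is free once drawn out 90.
- cassette_fin (a point): Middle of the cassette's upright handle fin: 52.5 mm behind cassette_mid (towards -x), 30 mm above the underside. Fin 16 thick (y), 50 long (x), top 50 above the underside. Axes as the cassette's.
- block_mid (a point): Aluminium end block, D-shaped from above, 50 long (x), 50 wide, 30 high, 0.25 kg, with a grip fin on top 16 thick (y), 36 long (x), up to 56 mm above the underside. +x points to the flat face, 25 mm from the point; -x to the round nose (radius 25). The point is on its middle, 28 mm above its underside. It stands on the table.
- block_nose (a point): Outermost point of the end block's round nose, 15 mm above its underside.
- scanner: White slide scanner, fixed. Origin on the table, on the track's centre line, under the clear hood's front edge. +x runs along the track into the machine, z up. Track floor 8 mm above the table, 68 wide, from x -175 inwards; guides 10 above the floor, 56 apart, at x -101 to 0. Hood from x 0 to 125: 56 wide inside, roof underside 50, top 55 above the table. Behind it the machine, 250 wide, 144 high.
- pad_face (a point): Where the face of the sprung rubber pad under the hood is when free: scanner x 95, y 0, 25 mm above the table. With the cassette touching the free pad, cassette_mid is at scanner x 17.5, its fin end at x -60, and a block behind it reaches x -110; the shut gate presses all 6 mm further in (cassette_mid x 23.5, block_mid x -79).
- pad (a joint): Travel of the spring pad in m: 0 free, grows as it is pushed into the machine (to 0.015). 1.5 N at 0, then 300 N/m. About 0.006 when the gate is shut on a full load.
- gate (a joint): Angle (rad) of the steel gate arm about gate_axis: 0 shut (arm across the track along the scanner's +y, inner face at scanner x -104 mm); grows as it opens, counter-clockwise from above; 1.57 = arm straight out along the scanner's -x. Starts at 1.6 to 2.1. Stiff (0.35 N m), stays where left. Arm 12 thick, 14 to 41 mm above the table.
- gate_axis (a point): Gate pivot, at scanner x -110, y -62 mm.
- gate_post (a point): Middle of the free part of the upright round post (14 mm diameter) at the gate arm's end, 108 mm from gate_axis, 60 mm above the table; the post's top is at 76 mm, the arm's top at 41 mm. It can be pinched from above and led round the pivot.
- dock: Grey dust hood fixed to the table: a low arch, 94 long, 78 wide, 60 high, inside 66 wide and 56 high, without floor. Origin on the table in the middle of its open front; +x points out of the opening, the way the cassette is drawn out.
- slidebox_mid (a point): Grey slide box with white lid, 87 x 52 x 32 mm, bystander; point at its middle.
- petri_rim (a point): Shallow glass dish, 90 mm across, 16 high, bystander; point at the centre of its rim.
- jar_mid (a point): Brown glass jar with black cap, 56 mm across, 75 high, bystander; point at its middle.
There are look-alikes about, which are no part of the job. Of the things shaped like the part that bears cassette_mid, the black one is meant.

How it is judged:
By the outcome, as a careful person would: the job done as asked, in the order asked, and still so for the second after the job is handed in, with the robot touching nothing.
It also fails if it takes over 72 s, if anything falls off the work surface, if the arm or the gripper's body presses on something with over 40 N, if the wrist force passes 120 N, or if a joint passes its speed limit or range.

ROBOT

A 6-joint arm with a two-finger parallel gripper is mounted at the origin on the work surface. World frame = base frame: x ahead of the robot, y to its left, z up, the work surface at z = 0. Lengths are in m, angles in rad, forces in N, time in s.
With the tool pointing down it reaches from about 0.35 to 0.925 m from the base axis. Payload 6.4 kg.
Tool frame: the origin (TCP) lies at the very end of the fingers, on their centre line; the grasp point (between the pads) lies 19 mm behind it; z points along the fingers, y is the line along which they close (so a half turn about z gives the same grasp; the last joint's range is limited). The gripper opens to 94 mm and grips with 3 to 60 N. Pads are 16 mm wide; open, the fingers measure 119 mm over their backs; the gripper's body (75 mm by 177 mm) begins 78 mm behind the grasp point.
Start: joints at [-1.39, 0.245, 1.558, -0, 1.339, -0.174], TCP at [0.226, -0.61, 0.167] pointing down, gripper open.
Joint ranges: [-3.13, 3.13], [-1.02, 2.26], [0.13, 2.54], [-0.95, 4.09], [0.21, 2.88], [-2.74, 2.74]. Speed limits (rad/s): [2.57, 2.57, 3.14, 3.14, 3.14, 3.14].

INTERFACE

Orientations are given as a unit quaternion [x, y, z, w].
In Python, from cell import ctrl, cams, sign_off gives the robot as it stands. The module is installed in compiled form; this text tells all that it offers.
- The arm moves only by the tool servo_tool, never from a script. Its argument "targets" is a list of rows, each a list of 7 numbers: the finger opening in cm, from 0 to 9.4, then the shift along the tool's x, y, z in cm, then the turn, a rotation vector about the tool's x, y, z in degrees. In form: [[grip, tx, ty, tz, rx, ry, rz], ...]. A call has 1 to 12 rows; each row is the pose to reach, as a shift and turn from the pose commanded when the call began, along the tool's axes at that moment; what a row does not reach only later rows make up. A row lasts 1/12 s, in which the tool goes at most 41.7 mm and 7.16 degrees, less where a joint would pass 70% of its speed; a pose out of reach is approached as far as the arm can. A call with a gripper value outside its range is refused whole. The fingers move at their own pace and stop on an object; "squeeze" is the grip in N (left out, the last holds). Time passes only in rows, so rows that repeat a pose let the fingers close. It gives the time, the measured TCP pose, the force, the opening and the grip force at its end, in the units of the state.
- ctrl.sense(): the state, without advancing time (a new reading comes with each control period).
- cams.get_image(name): name is "side" or "top"; returns the picture (384x512x3 uint8, red, green, blue); there is no depth.
- cams.get_calibration(name): a dict with "fovy" (degrees; the focal length in pixels is half the picture's height over the tangent of half this angle, whatever the lens; pixels are square), "cx", "cy" (the principal point, pixels), "k1" (the pictures are not rectified: a ray, as slopes to the right and down, at radius r is drawn at 1 + k1 r^2 times it, then the intrinsics apply), "rvec" (rotation vector, rad) and "tvec" (3), from world to camera coordinates, as OpenCV has them. Camera axes: x right, y down, z forward; pixel columns grow to the right and rows downward; lengths in m; the calibration is good to about 2 mm. A picture is of the moment at which its call begins. get_calibration takes no time and is no camera call.
- sign_off(): hands the job in; it is judged then, once.
Trained networks look in the newest picture that a camera, given by its name, has taken for a name from the list of things; names that differ only in an ending like _2 or _b are one class to them, and where a whole thing is asked for, a point or a joint stands for the part that bears it (a point fixed in the world has none). Each returns a list of dicts, best first, with "conf" (0 to 1); they miss things now and then, are a little off and sometimes report something else, mostly with a low value. They report only what shows in the picture. A call takes as long as a camera call. They do not tell look-alikes from the thing itself.
- cams.find_in(target, camera): "position" ([x, y, z] in m, in the coordinates of the camera as it stood for that picture, good to about 4 mm: the middle of the surface that is visible of it).
- cams.trace(target, camera): "pixels" (384x512 bool, what is visible of it).
- cams.tip_of(target, camera): "position" ([x, y, z] in m, in the coordinates of the camera as it stood for that picture, good to about 4 mm: a listed point, or the origin of a listed thing).
The state is a dict: "time": time; "joint_pos": joint angles; "joint_vel": joint speeds; "effort": joint torques, N m; "ee_pos": TCP position; "eef_rot": TCP orientation; "contact_force": force on the tool from outside, world axes, zero at the start; "wrist_torque": the same for the moment, N m; "finger_gap": finger opening in m; "grasp_force": force on a finger pad.
Only numpy, scipy, OpenCV 4.12 (cv2) and the standard library are available. Lean on these libraries where they do the work, as an engineer would, in place of code of your own. Each camera call takes 0.05 s, during which the arm holds its last target. There are 200 camera calls.

## Working session

There is one attempt and no reset: what is moved stays moved. The work goes in short steps, Python scripts to look and compute and a tool call to move; the robot and the scene stay as the last step left them, time stands still between calls to the robot, and variables do not carry over. Pictures are saved under pics/ and viewed, at most 10 in all, crops included, and the job is handed in when it is done.

Besides the shell and the picture viewer there is one more tool, called after ">>>" by a JSON object that holds its "name" and its "arguments", one argument or row to a line. servo_tool: Moves the arm, as the interface text tells. Its arguments: {"type":"object","properties":{"targets":{"type":"array","items":{"type":"array","items":{"type":"number"}}},"squeeze":{"type":"number"}},"required":["targets"]}

```bash
mkdir -p pics; cat > h.py <<'E'
import numpy as np, cv2
from scipy.spatial.transform import Rotation as R
from cell import ctrl, cams, sign_off
def cal(n):
    c=cams.get_calibration(n); return c, cv2.Rodrigues(np.array(c["rvec"],float))[0], np.array(c["tvec"],float).ravel()
def c2w(n,p):
    c,r,t=cal(n); return r.T@(np.array(p)-t)
def w2px(n,P):
    c,r,t=cal(n); q=r@np.array(P,float)+t; s=q[:2]/q[2]; s=s*(1+c["k1"]*(s@s)); f=192/np.tan(np.radians(c["fovy"])/2)
    return np.array([c["cx"],c["cy"]])+f*s
def px2w(n,uv,z):
    c,r,t=cal(n); f=192/np.tan(np.radians(c["fovy"])/2)
    d=(np.array(uv,float)-[c["cx"],c["cy"]])/f; s=d.copy()
    for _ in range(20): s=d/(1+c["k1"]*(s@s))
    o=-r.T@t; v=r.T@np.array([s[0],s[1],1]); return o+v*(z-o[2])/v[2]
def img(n,fn,crop=None,k=1):
    a=cams.get_image(n)
    b=a if crop is None else a[crop[1]:crop[3],crop[0]:crop[2]]
    if k!=1: b=cv2.resize(b,None,fx=k,fy=k,interpolation=cv2.INTER_CUBIC)
    cv2.imwrite("pics/"+fn,b[:,:,::-1]); return a
def tips(n,*names):
    for t in names:
        for d in cams.tip_of(t,n)[:4]:
            p=c2w(n,d["position"]); print(n,t,round(d["conf"],2),p.round(4),w2px(n,p).round(0))
def state():
    s=ctrl.sense(); print("t",s["time"],"p",np.round(s["ee_pos"],4),"R",np.round(R.from_quat(s["eef_rot"]).as_matrix(),3).tolist(),"F",np.round(s["contact_force"],1),"gap",s["finger_gap"],s["grasp_force"]); return s
def go(P,yaw=None):
    "shift cm and rz deg to reach world P with closing axis (tool y) at yaw (deg, mod 180)"
    s=ctrl.sense(); M=R.from_quat(s["eef_rot"]).as_matrix(); d=M.T@(np.array(P)-s["ee_pos"])*100
    print("shift",d.round(2))
    if yaw is not None:
        c=np.degrees(np.arctan2(M[1,1],M[0,1])); e=(c-yaw+90)%180-90; print("rz",round(e,1),"j6",s["joint_pos"][5])
E
python3 - <<'E'
from h import *
a=img("top","t0.png",None,1.5); b=img("side","s0.png",None,1.5)
s=state(); print(s["joint_pos"])
for n in("top","side"):
    tips(n,"cassette_mid","cassette_fin","block_mid","block_nose","scanner","pad_face","gate_axis","gate_post","dock","slidebox_mid","petri_rim","jar_mid")
    c,r,t=cal(n); print(n,-r.T@t)
E
```

```text
t 0.1 p [ 0.2257 -0.6089  0.1664] R [[0.938, 0.347, -0.0], [0.347, -0.938, 0.002], [0.0, -0.002, -1.0]] F [ 0.2 -0.2 -0.3] gap 0.0942794490881475 0.0
[-1.39009473e+00  2.45725978e-01  1.55883787e+00 -7.37442378e-06
  1.33873482e+00 -1.74128991e-01]
top cassette_mid 0.97 [ 0.5584 -0.258   0.0155] [293. 165.]
top cassette_mid 0.73 [ 0.3109 -0.1499  0.02  ] [257. 253.]
top cassette_mid 0.67 [0.2978 0.1884 0.0202] [140. 259.]
top cassette_mid 0.56 [ 0.2296 -0.3688  0.0122] [334. 279.]
top cassette_fin 0.82 [ 0.2418 -0.4229  0.027 ] [354. 274.]
top cassette_fin 0.7 [ 0.3807 -0.6063  0.0279] [416. 223.]
top cassette_fin 0.67 [0.3346 0.2177 0.0297] [129. 247.]
top cassette_fin 0.65 [ 0.3529 -0.1133  0.0277] [244. 238.]
top block_mid 0.59 [0.4423 0.1132 0.0309] [164. 208.]
top block_nose 0.66 [0.4362 0.0826 0.0146] [176. 210.]
top block_nose 0.35 [ 0.5916  0.1524 -0.0009] [153. 158.]
top scanner 0.86 [ 0.5963  0.1537 -0.0009] [152. 157.]
top pad_face 0.71 [0.5798 0.2493 0.0216] [118. 162.]
top gate_axis 0.73 [0.678  0.0582 0.0265] [182. 127.]
top gate_post 0.65 [ 0.734  -0.0302  0.0626] [211
[... 870 characters left out ...]
se 0.98 [0.4379 0.0834 0.0136] [269. 280.]
side block_nose 0.45 [ 0.3817 -0.4234  0.0119] [325. 175.]
side scanner 0.8 [ 0.594   0.1629 -0.0039] [186. 299.]
side gate_axis 0.7 [0.6764 0.0654 0.0268] [166. 254.]
side gate_post 0.61 [ 0.7354 -0.0316  0.0635] [157. 214.]
side dock 0.81 [ 0.5559 -0.2624  0.0018] [254. 198.]
side slidebox_mid 0.86 [ 0.4624 -0.0709  0.016 ] [273. 237.]
side petri_rim 0.78 [ 0.3848 -0.4241  0.0151] [324. 174.]
side petri_rim 0.67 [0.4437 0.1106 0.0248] [263. 283.]
side jar_mid 0.82 [ 0.7814 -0.1121  0.0388] [155. 203.]
side jar_mid 0.73 [0.6749 0.0639 0.0277] [167. 253.]
side jar_mid 0.64 [ 0.3872 -0.425   0.016 ] [323. 173.]
side [0.26823093 0.86371218 0.67845622]
```

View pics/t0.png

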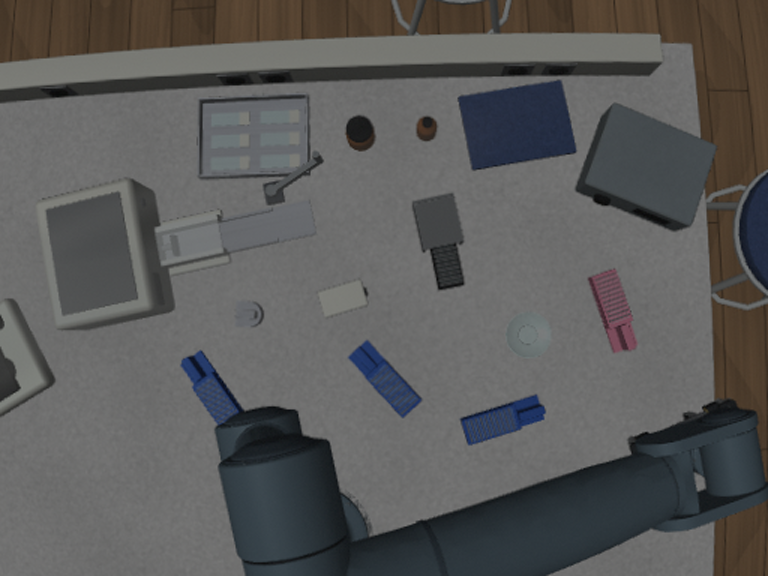

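View pics/s0.png

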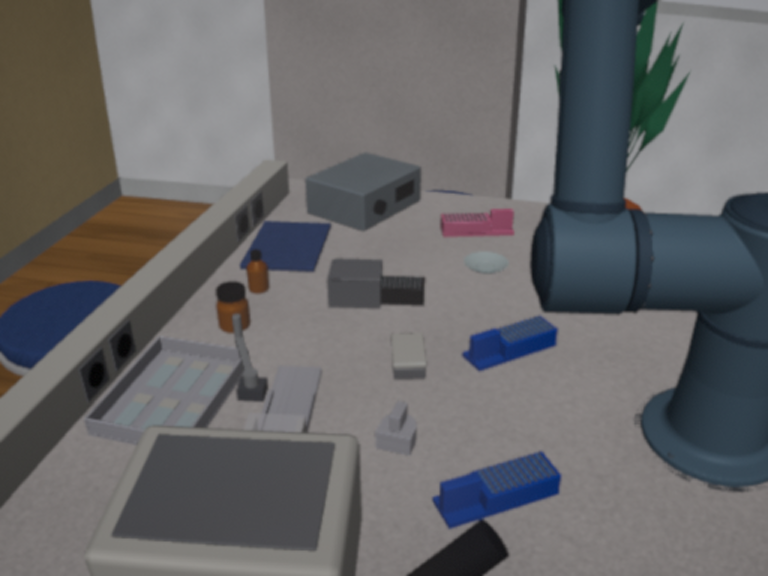

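Top view candidates for the cassette (picture pixels): black in hood (298,178), blue (257,253), blue (140,259), blue (334,279), pink (408,207). I choose the black one at (298,178). The block is at (165,209), the track at (180,152) and the gate post at (211,104). Next is a close crop of the hood and the scanner.

```bash
python3 - <<'E'
from h import *
a=cams.get_image("top")
def cr(x0,y0,x1,y1,k): return cv2.resize(np.clip(a[y0:y1,x0:x1].astype(float)*1.7,0,255).astype(np.uint8),None,fx=k,fy=k,interpolation=cv2.INTER_CUBIC)
A=cr(266,120,326,200,7); B=cr(96,90,221,200,5)
c=np.zeros((560,420+0,3),np.uint8); c[:A.shape[0],:A.shape[1]]=A
cv2.imwrite("pics/c1.png",c[:,:,::-1]); cv2.imwrite("pics/c2.png",B[:,:,::-1])
def rect(t,z,near):
    for d in cams.trace(t,"top"):
        m=d["pixels"]; ys,xs=np.nonzero(m); ce=np.array([xs.mean(),ys.mean()])
        if np.hypot(*(ce-near))>30: continue
        P=np.array([px2w("top",(x,y),z)[:2] for x,y in zip(xs,ys)],np.float32)
        r=cv2.minAreaRect(P*1000); print(t,round(d["conf"],2),len(xs),np.round(r[0],1),np.round(r[1],1),round(r[2],1))
rect("cassette_mid",.034,(298,178)); rect("dock",.06,(293,150)); rect("block_mid",.03,(165,209)); rect("block_mid",.056,(165,209))
rect("gate",.04,(200,115));rect("scanner",.05,(110,165))
E
```

```text
cassette_mid 0.94 522 [ 520.1 -270.3] [80.2 55.1] 9.5
dock 0.97 980 [ 602.1 -254.4] [97.5 82.2] 12.0
block_mid 0.77 287 [441.5 107.9] [54.4 48.7] 84.2
block_mid 0.77 287 [441.  102.4] [53.4 47.8] 84.2
gate 0.83 265 [703.9  16.2] [ 24.  124.5] 34.4Traceback (most recent call last):
  File "<stdin>", line 14, in <module>
  File "<stdin>", line 11, in rect
  File "h.py", line 12, in px2w
    c,r,t=cal(n); f=192/np.tan(np.radians(c["fovy"])/2)
          ~~~^^^
  File "h.py", line 5, in cal
    c=cams.get_calibration(n); return c, cv2.Rodrigues(np.array(c["rvec"],float))[0], np.array(c["tvec"],float).ravel()
ValueError: time passes only in moves, steps and waits
```

View pics/c1.png

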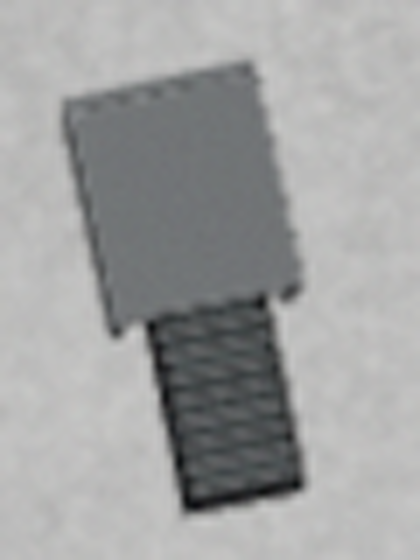

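View pics/c2.png

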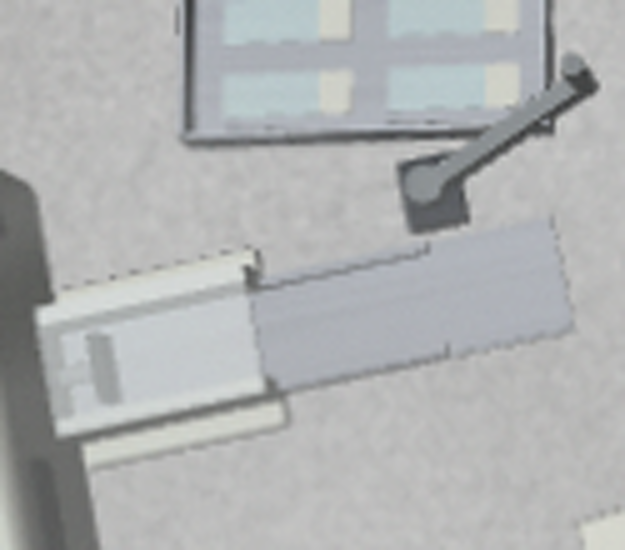

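The crops show the black cassette running from (287,163) down to (308,190) out of the hood, ribs up. The track's outer end has corners at (206.5,134) and (211,155.5). The gate post is at (211,103), pivot near (180.5,127).

```bash
sed -i 's/^def cal(n):/import functools\n@functools.lru_cache\ndef cal(n):/' h.py
cat > e.py <<'E'
from h import *
from scipy.optimize import least_squares
def px(k,x0,y0,u,v): return np.array([x0+(u+.5)/k-.5,y0+(v+.5)/k-.5])
W=lambda u,v,z:px2w("top",px(5,96,90,u,v),z)
E
python3 - <<'E'
from e import *
a=W(553,219,.008);b=W(575,329,.008);c=W(430,247,.012);d=W(447,350,.012)
print("track end",a,b,np.hypot(*(a-b)[:2]),"mid",(a+b)/2)
w=(a-b)[:2]; print("yaw from end", np.degrees(np.arctan2(w[1],w[0]))+90-0, "sides",[np.degrees(np.arctan2(*(q-p)[1::-1])) for p,q in((a,c),(b,d))])
h1=W(249,256,.055);h2=W(275,395,.055); print("hood front",h1,h2,np.hypot(*(h1-h2)[:2]),(h1+h2)/2)
D=lambda u,v,z:px2w("top",px(7,266,120,u,v),z)
for n,p,q,z in(("casL",(150,320),(185,512),.034),("casR",(268,300),(303,488),.034),("dockL",(65,100),(115,332),.06),("dockR",(252,62),(300,292),.06)):
    A=D(*p,z);B=D(*q,z); print(n,A,B,np.degrees(np.arctan2(*(B-A)[1::-1])))
for z,p in((.076,(573,66)),(.048,(425,182))): print("gate",W(*p,z))
go([0.515,-0.271,0.16],0)
E
```

```text
track end [ 0.65874766 -0.00972439  0.008     ] [ 0.59362171 -0.02159313  0.008     ] 0.0661986086512679 mid [ 0.62618469 -0.01565876  0.008     ]
yaw from end 100.32839717437383 sides [np.float64(101.59123371597082), np.float64(98.02150175089024)]
hood front [0.63549013 0.15951522 0.055     ] [0.55541764 0.14485612 0.055     ] 0.08140327687382663 [0.59545388 0.15218567 0.055     ]
casL [ 0.556038   -0.24128521  0.034     ] [ 0.47789164 -0.25315849  0.034     ] -171.36075930027638
casR [ 0.56293058 -0.28934172  0.034     ] [ 0.48633361 -0.30109445  0.034     ] -171.27680082843307
dockL [ 0.64266285 -0.20891628  0.06      ] [ 0.54899772 -0.22614829  0.06      ] -169.5755936245633
dockR [ 0.65606592 -0.28414736  0.06      ] [ 0.56304951 -0.30017226  0.06      ] -170.2250126387207
gate [ 0.73344317 -0.03058964  0.076     ]
gate [0.67574055 0.05857446 0.048     ]
shift [ 38.88 -21.7    0.74]
rz -69.7 j6 -0.1740912568185361
```

```bash
python3 - <<'E'
from h import *
go([0.5216,-0.2711,0.13],98.7)
E
```

```text
shift [ 39.49 -21.46   3.74]
rz 11.6 j6 -0.1740912568185361
```

>>> {"name": "servo_tool", "arguments": {
  "targets": [
    [9.4,39.5,-21.5,3.7,0,0,-80],
    [9.4,39.5,-21.5,3.7,0,0,-80],
    [9.4,39.5,-21.5,3.7,0,0,-80],
    [9.4,39.5,-21.5,3.7,0,0,-80],
    [9.4,39.5,-21.5,3.7,0,0,-80],
    [9.4,39.5,-21.5,3.7,0,0,-80],
    [9.4,39.5,-21.5,3.7,0,0,-80],
    [9.4,39.5,-21.5,3.7,0,0,-80],
    [9.4,39.5,-21.5,3.7,0,0,-80],
    [9.4,39.5,-21.5,3.7,0,0,-80],
    [9.4,39.5,-21.5,3.7,0,0,-80],
    [9.4,39.5,-21.5,3.7,0,0,-80]
  ],
  "squeeze": 20
}}

```text
time: 2.65
ee_pos: [0.5242, -0.2659, 0.1298]
eef_rot: [0.637, 0.771, 0.001, -0.0]
contact_force: [0.3, -0.6, 0.3]
finger_gap: 0.0942
grasp_force: 0.0
```

>>> {"name": "servo_tool", "arguments": {
  "targets": [
    [9.4,0,0,0,0,0,-80],
    [9.4,0,0,0,0,0,-80],
    [9.4,0,0,0,0,0,-80],
    [9.4,0,0,0,0,0,-80],
    [9.4,0,0,0,0,0,-80],
    [9.4,0,0,0,0,0,-80],
    [9.4,0,0,0,0,0,-80],
    [9.4,0,0,0,0,0,-80],
    [9.4,0,0,0,0,0,-80],
    [9.4,0,0,0,0,0,-80],
    [9.4,0,0,0,0,0,-80],
    [9.4,0,0,0,0,0,-80]
  ]
}}

```text
time: 3.65
ee_pos: [0.5213, -0.2711, 0.1305]
eef_rot: [-0.004, 1.0, -0.0, 0.0]
contact_force: [-0.2, -0.5, -0.7]
finger_gap: 0.0944
grasp_force: 0.0
```

```bash
python3 - <<'E'
from h import *
state(); go([0.5216,-0.2711,0.011],98.7)
for n in("top","side"): cams.get_image(n); tips(n,"cassette_mid","dock","block_mid","block_nose","gate_post")
E
```

```text
t 3.65 p [ 0.5213 -0.2711  0.1305] R [[-1.0, -0.008, 0.0], [-0.008, 1.0, -0.0], [-0.0, -0.0, -1.0]] F [-0.2 -0.5 -0.7] gap 0.09444184108142493 0.0
shift [-3.000e-02  1.000e-02  1.195e+01]
rz -8.3 j6 -2.250911674157804
top cassette_mid 0.94 [ 0.2292 -0.3703  0.019 ] [335. 279.]
top cassette_mid 0.91 [ 0.4277 -0.5952  0.0183] [410. 207.]
top cassette_mid 0.67 [ 0.559  -0.2617  0.0148] [294. 165.]
top cassette_mid 0.61 [0.3    0.1893 0.0181] [140. 258.]
top block_mid 0.73 [0.44   0.1122 0.0302] [164. 209.]
top block_nose 0.63 [0.4408 0.0836 0.0173] [175. 209.]
top gate_post 0.53 [ 0.7333 -0.0301  0.0624] [211. 104.]
side cassette_mid 0.95 [ 0.555  -0.261   0.0161] [255. 193.]
side cassette_mid 0.83 [ 0.3127 -0.1432  0.0177] [339. 228.]
side cassette_mid 0.72 [ 0.4248 -0.587   0.0178] [318. 149.]
side cassette_mid 0.63 [ 0.2257 -0.3654  0.0152] [378. 189.]
side dock 0.75 [0.6749 0.062  0.0267] [167. 253.]
side dock 0.69 [ 0.5585 -0.2608  0.0027] [253. 197.]
side block_mid 0.7 [0.4387 0.1096 0.0218] [265. 285.]
side block_nose 0.81 [0.4398 0.0846 0.0133] [268. 280.]
side gate_post 0.68 [ 0.7337 -0.0275  0.0606] [157. 216.]
```

>>> {"name": "servo_tool", "arguments": {
  "targets": [
    [9.4,0,0,3,0,0,-8.3],
    [9.4,0,0,6,0,0,-8.3],
    [9.4,0,0,9,0,0,-8.3],
    [9.4,0,0,11,0,0,-8.3],
    [9.4,0,0,11.9,0,0,-8.3],
    [4.5,0,0,11.9,0,0,-8.3],
    [4.5,0,0,11.9,0,0,-8.3],
    [4.5,0,0,11.9,0,0,-8.3],
    [4.5,0,0,11.9,0,0,-8.3],
    [4.5,0,0,11.9,0,0,-8.3],
    [4.5,0,0,11.9,0,0,-8.3],
    [4.5,0,0,11.9,0,0,-8.3]
  ],
  "squeeze": 20
}}

```text
time: 5.25
ee_pos: [0.5219, -0.2709, 0.012]
eef_rot: [-0.075, 0.997, -0.0, 0.0]
contact_force: [-0.1, 0.8, -0.6]
finger_gap: 0.0509
grasp_force: 0.0
```

```bash
python3 - <<'E'
from h import *
s=state(); p=s["ee_pos"]; go([p[0]-.98*.105,p[1]-.16*.105,p[2]+.001])
E
```

```text
t 5.25 p [ 0.5219 -0.2709  0.012 ] R [[-0.989, -0.15, 0.001], [-0.15, 0.989, -0.001], [-0.001, -0.001, -1.0]] F [-0.1  0.8 -0.6] gap 0.05092164317242131 0.0
shift [10.43 -0.12 -0.11]
```

Almost closed; finish closing, then draw out 10.5 cm with a 1 mm lift.

>>> {"name": "servo_tool", "arguments": {
  "targets": [
    [4.5,0,0,0,0,0,0],
    [4.5,0,0,0,0,0,0],
    [4.5,0,0,0,0,0,0],
    [4.5,0.5,0,-0.1,0,0,0],
    [4.5,2,0,-0.1,0,0,0],
    [4.5,4,0,-0.1,0,0,0],
    [4.5,6,0,-0.1,0,0,0],
    [4.5,8,0,-0.1,0,0,0],
    [4.5,10,0,-0.1,0,0,0],
    [4.5,10.5,0,-0.1,0,0,0],
    [4.5,10.5,0,0,0,0,0],
    [4.5,10.5,0,0,0,0,0]
  ],
  "squeeze": 20
}}

```text
time: 6.25
ee_pos: [0.4181, -0.2866, 0.0115]
eef_rot: [-0.075, 0.997, -0.0, 0.0]
contact_force: [-0.3, -0.6, -0.6]
finger_gap: 0.0453
grasp_force: 0.0
```

>>> {"name": "servo_tool", "arguments": {
  "targets": [
    [9.4,0,0,0,0,0,0],
    [9.4,0,0,0,0,0,0],
    [9.4,0,0,0,0,0,0],
    [9.4,0,0,-1,0,0,0],
    [9.4,0,0,-4,0,0,0],
    [9.4,0,0,-7,0,0,0],
    [9.4,0,0,-7,0,0,0]
  ]
}}

```text
time: 6.83
ee_pos: [0.4212, -0.2897, 0.0881]
eef_rot: [-0.076, 0.997, -0.004, 0.004]
contact_force: [1.3, -0.7, 1.5]
finger_gap: 0.0883
grasp_force: 0.0
```

```bash
python3 - <<'E'
from h import *
state()
for n in("top","side"): 
    a=cams.get_image(n); tips(n,"cassette_mid","cassette_fin")
    if n=="top": cv2.imwrite("pics/d1.png",cv2.resize(np.clip(a[110:260,230:380]*1.5,0,255).astype(np.uint8),None,fx=4,fy=4,interpolation=2)[:,:,::-1])
E
```

```text
t 6.8333 p [ 0.4212 -0.2897  0.0881] R [[-0.989, -0.151, 0.008], [-0.151, 0.989, -0.008], [-0.006, -0.009, -1.0]] F [ 1.3 -0.7  1.5] gap 0.08826322239441209 0.0
top cassette_mid 0.84 [ 0.3107 -0.1481  0.0183] [256. 253.]
top cassette_mid 0.81 [ 0.4305 -0.5925  0.019 ] [409. 206.]
top cassette_mid 0.69 [ 0.5583 -0.2627  0.0177] [294. 165.]
top cassette_mid 0.59 [0.2971 0.1881 0.0178] [140. 259.]
top cassette_fin 0.95 [0.3385 0.2198 0.0281] [129. 245.]
top cassette_fin 0.9 [ 0.3549 -0.1156  0.0278] [244. 237.]
top cassette_fin 0.81 [ 0.2406 -0.42    0.0275] [353. 275.]
top cassette_fin 0.6 [ 0.3798 -0.6091  0.0282] [417. 224.]
side cassette_mid 0.86 [0.2948 0.1912 0.013 ] [330. 327.]
side cassette_mid 0.82 [ 0.4251 -0.5899  0.0155] [318. 150.]
side cassette_mid 0.81 [ 0.3121 -0.1461  0.0188] [340. 227.]
side cassette_mid 0.71 [ 0.5565 -0.2637  0.0147] [254. 193.]
side cassette_fin 0.95 [0.3348 0.2195 0.0306] [307. 328.]
side cassette_fin 0.82 [ 0.3748 -0.6098  0.0292] [334. 145.]
side cassette_fin 0.61 [ 0.3487 -0.1125  0.0267] [323. 230.]
side cassette_fin 0.61 [ 0.2392 -0.4213  0.0288] [374. 176.]
```

View pics/d1.png

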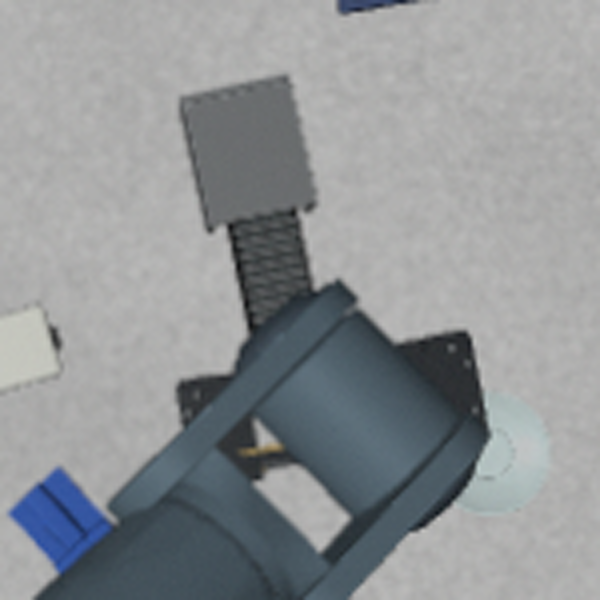

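The fingers ended at 45 mm with no force, so they never held the cassette. The picture shows it still in the hood as before (crop (230,210) to (310,330)). I'll repeat with a full close command and check the force before pulling.

```bash
python3 - <<'E'
from h import *
go([.5219,-.2709,.012],98.7)
a=cams.get_image("top")
for d in cams.trace("cassette_mid","top"):
    ys,xs=np.nonzero(d["pixels"]); 
    if 270<xs.mean()<320 and ys.mean()<200: print(xs.min(),xs.max(),ys.min(),ys.max(),len(xs))
E
```

```text
shift [-10.61  -0.15   6.78]
rz -0.1 j6 -2.5466810321947158
287 307 164 191 414
```

>>> {"name": "servo_tool", "arguments": {
  "targets": [
    [9.4,-3,0,0,0,0,0],
    [9.4,-7,0,0,0,0,0],
    [9.4,-10.3,-0.1,0,0,0,0],
    [9.4,-10.3,-0.1,3,0,0,0],
    [9.4,-10.3,-0.1,6,0,0,0],
    [9.4,-10.3,-0.1,7,0,0,0],
    [0,-10.3,-0.1,7,0,0,0],
    [0,-10.3,-0.1,7,0,0,0],
    [0,-10.3,-0.1,7,0,0,0],
    [0,-10.3,-0.1,7,0,0,0],
    [0,-10.3,-0.1,7,0,0,0],
    [0,-10.3,-0.1,7,0,0,0]
  ],
  "squeeze": 25
}}

```text
time: 8.23
ee_pos: [0.5203, -0.2726, 0.0127]
eef_rot: [-0.075, 0.997, -0.001, 0.001]
contact_force: [-0.1, 0.3, 0.9]
finger_gap: 0.0572
grasp_force: 0.0
```

>>> {"name": "servo_tool", "arguments": {
  "targets": [
    [0,0,0,0,0,0,0],
    [0,0,0,0,0,0,0],
    [0,0,0,0,0,0,0],
    [0,0,0,0,0,0,0]
  ]
}}

```text
time: 8.57
ee_pos: [0.5197, -0.272, 0.0114]
eef_rot: [-0.075, 0.997, 0.0, -0.0]
contact_force: [0.3, 0.2, -0.5]
finger_gap: 0.0309
grasp_force: 0.0
```

```bash
python3 - <<'E'
from h import *
state()
a=cams.get_image("side"); print(w2px("side",[.52,-.272,.012]),w2px("top",[.52,-.272,.012]))
b=cams.get_image("top")
f=lambda i,x,y:cv2.resize(np.clip(i[y:y+100,x:x+100]*1.5,0,255).astype(np.uint8),None,fx=4,fy=4,interpolation=2)
cv2.imwrite("pics/d2.png",np.hstack([f(a,220,140),f(b,250,120)])[:,:,::-1])
E
```

```text
t 8.5667 p [ 0.5197 -0.272   0.0114] R [[-0.989, -0.15, -0.0], [-0.15, 0.989, 0.0], [0.0, 0.0, -1.0]] F [ 0.3  0.2 -0.5] gap 0.030933407056300797 0.0
[267.97277298 194.21722732] [297.7420495  178.25717484]
```

View pics/d2.png

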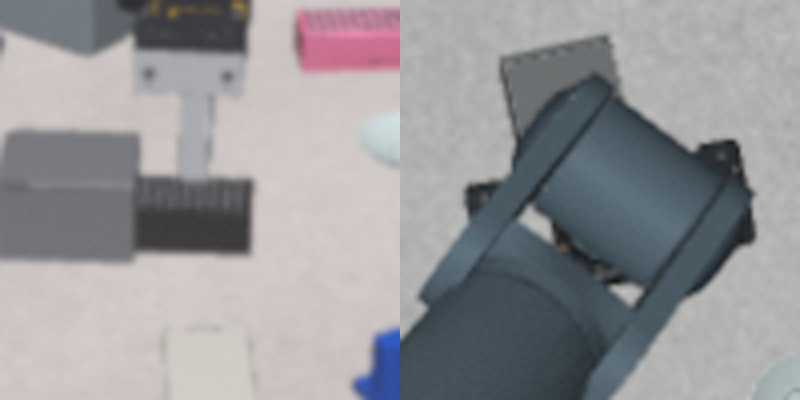

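The side view shows the finger ending at the cassette's top edge at (268,185), at the right place. With a 31 mm gap, the near finger must be inside or behind the body, and there is no contact force. I'll keep closing and read the force.

>>> {"name": "servo_tool", "arguments": {
  "targets": [
    [0,0,0,0,0,0,0],
    [0,0,0,0,0,0,0],
    [0,0,0,0,0,0,0],
    [0,0,0,0,0,0,0],
    [0,0,0,0,0,0,0]
  ],
  "squeeze": 25
}}

```text
time: 9.08
ee_pos: [0.5197, -0.272, 0.0114]
eef_rot: [-0.075, 0.997, 0.0, 0.0]
contact_force: [0.7, -0.5, -0.9]
finger_gap: 0.0002
grasp_force: 0.0
```

```bash
python3 - <<'E'
from h import *
s=state(); print(s["effort"],s["wrist_torque"])
a=cams.get_image("side")
f=lambda i,x,y:cv2.resize(np.clip(i[y:y+60,x:x+80]*1.7,0,255).astype(np.uint8),None,fx=8,fy=8,interpolation=2)
cv2.imwrite("pics/d3.png",f(a,235,155)[:,:,::-1])
E
```

```text
t 9.0833 p [ 0.5197 -0.272   0.0114] R [[-0.989, -0.15, 0.0], [-0.15, 0.989, 0.0], [-0.0, 0.0, -1.0]] F [ 0.7 -0.5 -0.9] gap 0.0002248313403568865 0.0
[ 1.64443140e-03 -3.85100806e+01 -2.66536671e+01 -5.63970837e-02
  3.90098453e-02 -1.42170666e-05] [ 0.08196181 -0.20329679  0.0187804 ]
```

View pics/d3.png

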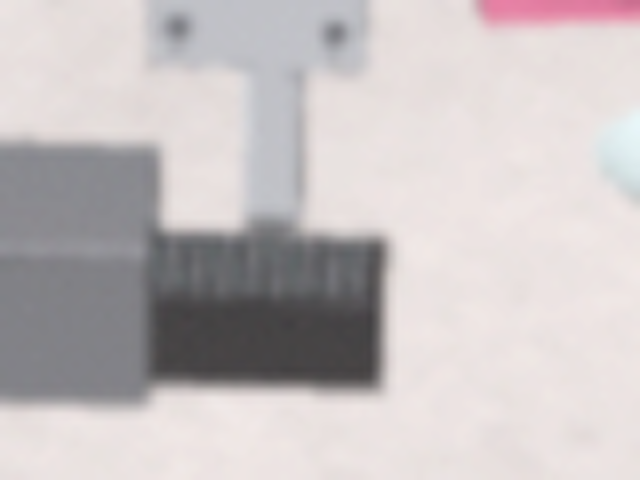

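```bash
python3 - <<'E'
from h import *
for z in(0,.0114,.02,.034,.045,.06,.0834,.1084): print(z,w2px("side",[.5197,-.272,z]).round(1),w2px("side",[.5197,-.28,z]).round(1))
for y in(-.245,-.295): print("cas top edge",y,w2px("side",[.52,y+.002,.034]).round(1))
print(cams.get_calibration("side"))
E
```

```text
0 [268. 198.] [268.7 196.6]
0.0114 [268.1 194.4] [268.7 193. ]
0.02 [268.1 191.7] [268.7 190.3]
0.034 [268.2 187.2] [268.8 185.8]
0.045 [268.2 183.6] [268.8 182.3]
0.06 [268.2 178.8] [268.9 177.4]
0.0834 [268.3 171. ] [269.  169.7]
0.1084 [268.4 162.6] [269.1 161.3]
cas top edge -0.245 [265.6 192.3]
cas top edge -0.295 [269.7 183.6]
{'fovy': 42.845447633021564, 'cx': 264.7719499072576, 'cy': 197.20820071239544, 'k1': -0.14934578383094244, 'rvec': array([ 0.30459197, -2.61448074,  1.50562158]), 'tvec': array([0.45344588, 0.19664865, 1.01684096])}
```

The gripper body sits at its expected row (163.7 seen, 162.6 predicted). The fingers shut right at the cassette's centre line with no contact. I'll come up and touch gently down on the cassette's top, to see whether the thing shown is solid there.

>>> {"name": "servo_tool", "arguments": {
  "targets": [
    [0,0,0,-2,0,0,0],
    [0,0,0,-3.5,0,0,0],
    [0,0,0,-3.5,0,0,0],
    [0,0,0,-3.5,0,0,0]
  ]
}}

```text
time: 9.47
ee_pos: [0.5203, -0.2724, 0.047]
eef_rot: [-0.075, 0.997, -0.001, 0.001]
contact_force: [-0.2, 1.6, -1.5]
finger_gap: 0.0004
grasp_force: 0.0
```

>>> {"name": "servo_tool", "arguments": {
  "targets": [
    [0,0,0,0.5,0,0,0],
    [0,0,0,0.9,0,0,0],
    [0,0,0,1.1,0,0,0],
    [0,0,0,1.3,0,0,0],
    [0,0,0,1.4,0,0,0]
  ]
}}

```text
time: 9.88
ee_pos: [0.5191, -0.2715, 0.0312]
eef_rot: [-0.075, 0.997, 0.001, -0.001]
contact_force: [-0.3, -0.3, 0.0]
finger_gap: 0.0001
grasp_force: 0.0
```

```bash
python3 - <<'E'
from h import *
state()
for n in("top","side"):
    cams.get_image(n)
    for t in("cassette_mid","dock"):
        for d in cams.find_in(t,n)[:5]:
            p=c2w(n,d["position"]); 
            if np.hypot(p[0]-.55,p[1]+.26)<.15: print(n,t,round(d["conf"],2),p.round(4))
E
```

```text
t 9.8833 p [ 0.5191 -0.2715  0.0312] R [[-0.989, -0.15, -0.001], [-0.15, 0.989, 0.001], [0.001, 0.001, -1.0]] F [-0.3 -0.3  0. ] gap 5.109765132032596e-05 0.0
top cassette_mid 0.46 [ 0.4872 -0.2763  0.0306]
top dock 0.63 [ 0.6325 -0.2371  0.0571]
side cassette_mid 0.8 [ 0.5188 -0.2483  0.0299]
side dock 0.6 [ 0.6019 -0.2178  0.0514]
```

```bash
python3 - <<'E'
from h import *
s0=cv2.cvtColor(cv2.resize(cv2.imread("pics/s0.png"),(512,384),interpolation=cv2.INTER_AREA),6).astype(int)
a=cv2.cvtColor(cams.get_image("side"),7).astype(int)
d=cv2.cvtColor(cv2.resize(cv2.imread("pics/d3.png"),(80,60),interpolation=cv2.INTER_AREA),6)/1.7
np.set_printoptions(linewidth=220)
print("cols 253..284");
for r in range(178,206,1): print(r,s0[r,253:285:2],a[r,253:285:2],d[r-155,18:50:2].astype(int))
E
```

```text
cols 253..284
178 [ 79 109 129 130 130 130 130 130 130 132 130 130 130 132 132 132] [ 79 113 131 132 132 133 131 132 133 133 134 133 133 133 134 134] [ 80 112 132 132 132 132 124 114 113 109 118 134 134 134 135 135]
179 [ 79 110 130 131 130 129 128 129 131 132 131 130 130 131 132 132] [ 80 114 132 133 132 132 131 132 133 135 133 133 133 133 134 135] [ 80 114 132 134 132 131 124 114 114 110 120 132 134 134 135 135]
180 [ 80 112 130 131 130 128 128 128 131 132 130 130 130 130 131 132] [ 82 117 133 133 132 131 131 131 133 135 133 132 132 133 134 134] [ 82 115 134 134 132 131 122 113 112 111 122 132 132 132 135 135]
181 [ 80 113 130 130 130 129 129 129 131 132 130 130 130 130 130 132] [ 81 116 132 133 133 132 131 132 133 134 133 132 133 133 133 134] [ 82 116 133 133 132 132 119 105 105 107 124 132 132 132 133 135]
182 [ 77 109 126 127 127 127 127 127 128 129 128 128 130 129 129 131] [ 78 114 129 130 130 130 130 130 131 132 131 131 132 132 131 134] [ 78 112 130 130 130 130 112  90  90  98 123 131 133 132 132 134]
183 [ 74  96 111 111 112 114 114 114 115 118 118 118 124 123 122 128] [ 74 1
[... 3757 characters left out ...]
 57  56  50  51  50  57 120] [ 70  70  68  65  62  62  62  60  57  57  56  51  51  51  59 120]
203 [ 81  99 101  97  96  95  94  93  91  92  90  79  78  79  83 119] [ 85 103 105 101 100  99  98  97  95  96  93  82  81  81  84 122] [ 85 103 104 101 100  99  98  96  95  95  92  82  81  81  85 122]
204 [ 98 123 124 124 126 125 124 124 124 124 121 112 112 112 113 125] [100 125 128 127 129 128 128 128 127 127 125 115 115 115 116 128] [100 126 126 127 130 128 127 127 125 126 124 114 114 114 116 128]
205 [110 130 129 131 134 134 132 132 131 131 130 128 128 128 129 130] [113 131 132 133 136 136 134 135 134 133 133 130 131 132 132 133] [114 132 132 134 137 137 135 135 134 134 134 131 131 132 132 133]
```

The finger's tip is really visible, ending at row 184, and it moved up when I rose. So the hand is either about 3 cm higher or about 6 cm further to −y than reported. The gripper's plate corners in the top view will decide which.

```bash
python3 - <<'E'
from h import *
def corners(p,c,s,z):
    x=np.array([c,s]);y=np.array([-s,c])
    x=np.array([-.989,-.15]);y=np.array([-.15,.989])
    return [w2px("top",[*(np.array(p)+a*.0375*x+b*.0885*y),z]).round(1) for a,b in((-1,1),(-1,-1),(1,-1),(1,1))]
print("seen d2: L-far (267,166) R-far (333.8,155) R-near (338.8,180)")
for dz in(0,.033):
  for dy in(0,-.058):
    for z in (.108,.15): print(dz,dy,z,corners((.5197,-.272+dy),0,0,z+dz))
print("seen d1: L-far (274.5,206) R-far (347,193.5) R-near (352,213)")
for dy in(0,-.058): print(dy,corners((.4212,-.2897+dy),0,0,.2))
s=ctrl.sense();print(s["joint_pos"],s["ee_pos"])
E
```

```text
seen d2: L-far (267,166) R-far (333.8,155) R-near (338.8,180)
0 0 0.108 [array([264.9, 167.8]), array([329.7, 156.2]), array([334.9, 183.7]), array([269.9, 195.3])]
0 0 0.15 [array([264.8, 166.2]), array([331.8, 154.3]), array([337.1, 182.6]), array([269.9, 194.6])]
0 -0.058 0.108 [array([286.6, 167.2]), array([351.1, 155.7]), array([356.4, 183.1]), array([291.6, 194.7])]
0 -0.058 0.15 [array([287.2, 165.6]), array([353.9, 153.8]), array([359.3, 182. ]), array([292.4, 194. ])]
0.033 0 0.108 [array([264.9, 166.5]), array([331.3, 154.7]), array([336.6, 182.8]), array([269.9, 194.8])]
0.033 0 0.15 [array([264.8, 164.9]), array([333.5, 152.7]), array([339. , 181.8]), array([270. , 194.1])]
0.033 -0.058 0.108 [array([287.1, 165.9]), array([353.3, 154.2]), array([358.6, 182.3]), array([292.2, 194.2])]
0.033 -0.058 0.15 [array([287.7, 164.3]), array([356.1, 152.2]), array([361.7, 181.2]), array([293. , 193.5])]
seen d1: L-far (274.5,206) R-far (347,193.5) R-near (352,213)
0 [array([272.9, 203.5]), array([342.9, 191. ]), array([348.3, 220.7]), array([278.2, 233.4])]
-0.058 [array([296.3, 202.9]), array([365.9, 190.4]), array([371.4, 220. ]), array([301.6, 232.8])]
[-6.75345117e-01  2.57327572e-01  1.80909218e+00  1.16819578e-05
  1.07466475e+00 -2.39671436e+00] [ 0.51986025 -0.27213125  0.03259822]
```

The top view fits a hand at the reported x, y but about 3.3 cm higher, so the reported z reads low. I'll touch the cassette's top (34 mm) to calibrate.

>>> {"name": "servo_tool", "arguments": {
  "targets": [
    [0,0,0,1,0,0,0],
    [0,0,0,2,0,0,0],
    [0,0,0,2.4,0,0,0],
    [0,0,0,2.5,0,0,0],
    [0,0,0,2.6,0,0,0],
    [0,0,0,2.6,0,0,0]
  ]
}}

```text
time: 10.73
ee_pos: [0.5196, -0.2719, 0.0061]
eef_rot: [-0.075, 0.997, 0.0, -0.0]
contact_force: [0.1, -0.7, 0.2]
finger_gap: 0.0004
grasp_force: 0.0
```

>>> {"name": "servo_tool", "arguments": {
  "targets": [
    [0,0,0,0.1,0,0,0],
    [0,0,0,0.2,0,0,0],
    [0,0,0,0.2,0,0,0]
  ]
}}

```text
time: 10.98
ee_pos: [0.5198, -0.272, 0.0044]
eef_rot: [-0.075, 0.997, -0.0, 0.0]
contact_force: [0.4, 0.5, 0.5]
finger_gap: 0.0005
grasp_force: 0.0
```

>>> {"name": "servo_tool", "arguments": {
  "targets": [
    [0,0,0,0.1,0,0,0],
    [0,0,0,0.2,0,0,0],
    [0,0,0,0.2,0,0,0]
  ]
}}

```text
time: 11.23
ee_pos: [0.5196, -0.2719, 0.0022]
eef_rot: [-0.075, 0.997, 0.0, -0.0]
contact_force: [-0.5, 0.4, -0.2]
finger_gap: 0.0005
grasp_force: 0.0
```

>>> {"name": "servo_tool", "arguments": {
  "targets": [
    [0,0,0,0.1,0,0,0],
    [0,0,0,0.2,0,0,0],
    [0,0,0,0.2,0,0,0]
  ]
}}

```text
time: 11.48
ee_pos: [0.5196, -0.2719, 0.0001]
eef_rot: [-0.075, 0.997, 0.0, -0.0]
contact_force: [0.4, -0.0, 0.1]
finger_gap: 0.0003
grasp_force: 0.0
```

>>> {"name": "servo_tool", "arguments": {
  "targets": [
    [0,0,0,0.1,0,0,0],
    [0,0,0,0.2,0,0,0],
    [0,0,0,0.2,0,0,0]
  ]
}}

```text
time: 11.73
ee_pos: [0.5196, -0.2719, -0.0019]
eef_rot: [-0.075, 0.997, 0.0, -0.0]
contact_force: [-0.3, -0.1, -0.0]
finger_gap: 0.0006
grasp_force: 0.0
```

```bash
python3 - <<'E'
from h import *
s=state()
a=cv2.cvtColor(cams.get_image("side"),7).astype(int)
for r in range(176,194): print(r,a[r,258:282])
E
```

```text
t 11.7333 p [ 0.5196 -0.2719 -0.0019] R [[-0.989, -0.15, -0.0], [-0.15, 0.989, 0.0], [0.0, 0.0, -1.0]] F [-0.3 -0.1 -0. ] gap 0.0006012941110781688 0.0
176 [134 134 135 135 135 135 133 129 120 115 115 115 115 111 105 122 133 135
 135 134 134 135 135 135]
177 [133 134 134 133 134 134 133 129 121 116 114 114 115 110 105 121 133 135
 134 134 134 136 136 136]
178 [134 134 134 134 134 134 133 128 120 116 115 114 115 111 104 120 132 134
 134 134 135 135 135 136]
179 [135 134 134 133 134 133 132 128 120 116 115 115 115 110 102 120 132 134
 135 134 134 134 135 136]
180 [134 135 135 134 133 132 131 127 119 116 115 115 114 110 101 119 130 133
 134 134 134 134 135 135]
181 [134 135 134 133 133 133 131 125 118 116 115 114 115 110 103 119 131 133
 133 133 134 134 133 134]
182 [131 131 131 131 132 132 130 124 118 115 115 115 114 110 103 118 129 132
 133 134 134 133 132 133]
183 [115 115 116 116 116 118 118 118 117 115 115 114 115 110 103 113 119 122
 125 128 128 126 126 125]
184 [ 79  79  80  80  82  89  93 107 114 115 115 115 115 110  96  96  94  95
 101 107 109 105 106 103]
185 [ 62  62  61  61  62  69  76  99 109 111 112 113 112 107  90  80  69  65
  72  74  75  74  75  68]
186 [ 57  61  60  59  59  63  68  86  95  99 101 102 101  97  83  72  62  57
  61  59  61  62  62  54]
187 [56 63 60 61 62 63 63 69 76 76 78 77 76 74 69 65 59 56 63 60 61 62 61 52]
188 [57 66 61 60 62 61 62 62 67 64 60 64 62 63 62 63 58 58 66 62 61 62 58 50]
189 [59 64 60 57 62 62 60 60 62 59 57 63 61 61 62 63 58 58 67 61 59 63 59 50]
190 [57 62 57 56 63 60 59 59 62 58 56 64 60 59 61 61 59 58 66 60 56 62 59 49]
191 [51 56 53 54 60 57 55 55 58 55 52 61 56 55 58 57 54 55 62 58 54 58 54 47]
192 [45 48 47 46 48 47 45 46 46 45 45 49 47 47 49 49 49 50 54 51 51 53 50 47]
193 [42 42 41 41 41 42 41 42 41 40 42 43 44 44 44 45 44 45 47 47 46 49 48 47]
```

The tip now shows at row 187 over the cassette's top, still about 5 mm above it.

>>> {"name": "servo_tool", "arguments": {
  "targets": [
    [0,0,0,0.1,0,0,0],
    [0,0,0,0.2,0,0,0],
    [0,0,0,0.3,0,0,0],
    [0,0,0,0.3,0,0,0]
  ]
}}

```text
time: 12.12
ee_pos: [0.5198, -0.2721, -0.0038]
eef_rot: [-0.075, 0.997, 0.0, -0.0]
contact_force: [-1.7, 1.1, 6.0]
finger_gap: 0.0005
grasp_force: 3.0
```

>>> {"name": "servo_tool", "arguments": {
  "targets": [
    [0,0,0,0.1,0,0,0],
    [0,0,0,0.2,0,0,0],
    [0,0,0,0.2,0,0,0]
  ]
}}

```text
time: 12.37
ee_pos: [0.5198, -0.2721, -0.0039]
eef_rot: [-0.075, 0.997, 0.0, -0.001]
contact_force: [-7.2, 4.9, 18.1]
finger_gap: 0.0005
grasp_force: 9.1
```

>>> {"name": "servo_tool", "arguments": {
  "targets": [
    [0,0,0,0.1,0,0,0],
    [0,0,0,0.2,0,0,0],
    [0,0,0,0.2,0,0,0]
  ]
}}

```text
time: 12.62
ee_pos: [0.5199, -0.2721, -0.004]
eef_rot: [-0.076, 0.997, 0.001, -0.001]
contact_force: [-12.1, 8.8, 30.0]
finger_gap: 0.0002
grasp_force: 15.3
```

Contact came at reported −0.0036, so real z is about reported + 0.038 here. I'll rise, open, and go down around the body to real z 0.010.

>>> {"name": "servo_tool", "arguments": {
  "targets": [
    [8.5,0,0,-1.6,0,0,0],
    [8.5,0,0,-1.6,0,0,0],
    [8.5,0,0,-1.6,0,0,0],
    [8.5,0,0,-1.6,0,0,0],
    [8.5,0,0,-1.6,0,0,0],
    [8.5,0,0,-1.6,0,0,0],
    [8.5,0,0,-1.6,0,0,0],
    [8.5,0,0,-1.6,0,0,0],
    [8.5,0,0,-1.6,0,0,0],
    [8.5,0,0,-1.6,0,0,0],
    [8.5,0,0,-1.6,0,0,0],
    [8.5,0,0,-1.6,0,0,0]
  ],
  "squeeze": 25
}}

```text
time: 13.62
ee_pos: [0.5197, -0.272, 0.0074]
eef_rot: [-0.075, 0.997, 0.0, 0.0]
contact_force: [-0.2, -0.1, 0.1]
finger_gap: 0.0769
grasp_force: 0.0
```

>>> {"name": "servo_tool", "arguments": {
  "targets": [
    [8.5,0,0,1.5,0,0,0],
    [8.5,0,0,2.8,0,0,0],
    [8.5,0,0,3.3,0,0,0],
    [0,0,0,3.3,0,0,0],
    [0,0,0,3.3,0,0,0],
    [0,0,0,3.3,0,0,0],
    [0,0,0,3.3,0,0,0],
    [0,0,0,3.3,0,0,0],
    [0,0,0,3.3,0,0,0],
    [0,0,0,3.3,0,0,0],
    [0,0,0,3.3,0,0,0],
    [0,0,0,3.3,0,0,0]
  ]
}}

```text
time: 14.62
ee_pos: [0.52, -0.2721, -0.0251]
eef_rot: [-0.075, 0.997, -0.0, 0.0]
contact_force: [-0.4, 0.6, 3.9]
finger_gap: 0.0501
grasp_force: 24.9
```

>>> {"name": "servo_tool", "arguments": {
  "targets": [
    [0,0.5,0,-0.1,0,0,0],
    [0,2,0,-0.1,0,0,0],
    [0,4,0,-0.1,0,0,0],
    [0,6,0,-0.1,0,0,0],
    [0,8,0,-0.1,0,0,0],
    [0,10,0,-0.1,0,0,0],
    [0,10.7,0,-0.1,0,0,0],
    [0,10.7,0,0,0,0,0],
    [0,10.7,0,0,0,0,0]
  ]
}}

```text
time: 15.37
ee_pos: [0.4128, -0.2883, -0.0251]
eef_rot: [-0.075, 0.997, 0.0, -0.001]
contact_force: [-5.3, 0.1, 6.5]
finger_gap: 0.05
grasp_force: 24.9
```

>>> {"name": "servo_tool", "arguments": {
  "targets": [
    [6.5,0,0,0,0,0,0],
    [6.5,0,0,0,0,0,0],
    [6.5,0,0,-1,0,0,0],
    [6.5,0,0,-4,0,0,0],
    [6.5,0,0,-5.5,0,0,0],
    [6.5,-3,0,-5.5,0,0,0],
    [6.5,-6.5,0,-5.5,0,0,0],
    [6.5,-9.1,0,-5.5,0,0,0],
    [6.5,-9.1,0,-5.5,0,0,0],
    [6.5,-9.1,0,-5.5,0,0,0]
  ]
}}

```text
time: 16.2
ee_pos: [0.505, -0.274, 0.0298]
eef_rot: [-0.076, 0.997, -0.0, 0.0]
contact_force: [-0.2, 0.1, -0.7]
finger_gap: 0.0651
grasp_force: 0.0
```

```bash
python3 - <<'E'
from h import *
state()
for n in("top","side"):
    a=cams.get_image(n); tips(n,"cassette_mid","cassette_fin")
    if n=="side": cv2.imwrite("pics/d4.png",cv2.resize(np.clip(a[110:240,210:370]*1.5,0,255).astype(np.uint8),None,fx=5,fy=4.5,interpolation=2)[:,:,::-1])
E
```

```text
t 16.2 p [ 0.505  -0.274   0.0298] R [[-0.988, -0.152, 0.0], [-0.152, 0.988, -0.0], [-0.0, -0.0, -1.0]] F [-0.2  0.1 -0.7] gap 0.065063935614946 0.0
top cassette_mid 0.68 [ 0.4479 -0.2771  0.0142] [300. 203.]
top cassette_mid 0.64 [0.2968 0.1872 0.0184] [141. 259.]
top cassette_mid 0.58 [ 0.4287 -0.5944  0.0163] [410. 207.]
top cassette_mid 0.57 [ 0.2268 -0.3715  0.0144] [335. 280.]
top cassette_fin 0.92 [0.3339 0.2227 0.0272] [128. 247.]
top cassette_fin 0.87 [ 0.3821 -0.607   0.0292] [416. 223.]
top cassette_fin 0.76 [ 0.2425 -0.4221  0.0269] [353. 274.]
top cassette_fin 0.57 [ 0.5007 -0.2748  0.0324] [299. 185.]
side cassette_mid 0.97 [ 0.3107 -0.1425  0.0171] [340. 228.]
side cassette_mid 0.95 [ 0.4264 -0.5901  0.0169] [318. 149.]
side cassette_mid 0.84 [ 0.2271 -0.3672  0.0151] [377. 189.]
side cassette_mid 0.77 [0.2941 0.1938 0.0106] [330. 329.]
side cassette_fin 0.89 [ 0.3767 -0.609   0.0299] [334. 145.]
side cassette_fin 0.67 [ 0.5001 -0.2703  0.0302] [275. 190.]
side cassette_fin 0.6 [0.3338 0.2152 0.0305] [308. 326.]
side cassette_fin 0.58 [ 0.3484 -0.1115  0.0302] [323. 229.]
```

View pics/d4.png

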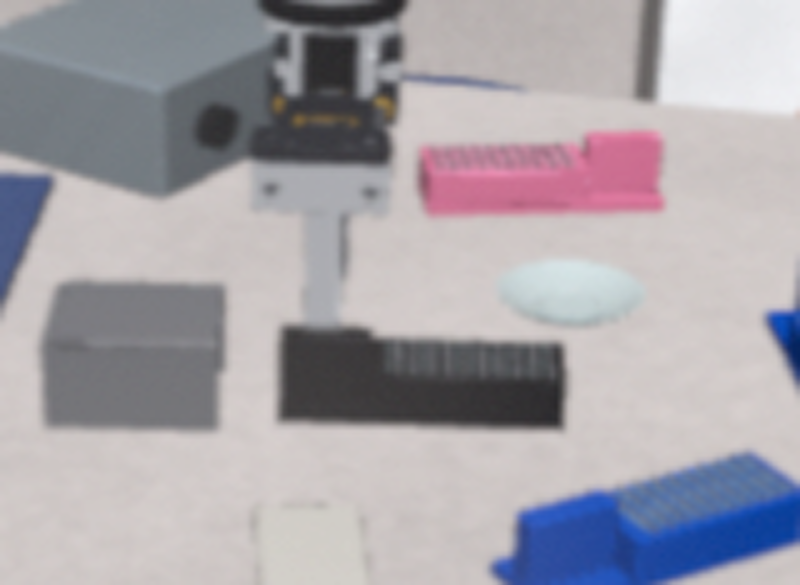

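The cassette is out, lying free with the fin at crop (322,375), right under the fingers. Now I grip the fin.

>>> {"name": "servo_tool", "arguments": {
  "targets": [
    [6.5,0,0,2,0,0,0],
    [6.5,0,0,4,0,0,0],
    [6.5,0,0,4.6,0,0,0],
    [0,0,0,4.6,0,0,0],
    [0,0,0,4.6,0,0,0],
    [0,0,0,4.6,0,0,0],
    [0,0,0,4.6,0,0,0],
    [0,0,0,4.6,0,0,0],
    [0,0,0,4.6,0,0,0],
    [0,0,0,4.6,0,0,0],
    [0,0,0,4.6,0,0,0],
    [0,0,0,4.6,0,0,0]
  ],
  "squeeze": 50
}}

```text
time: 17.5
ee_pos: [0.504, -0.2743, -0.0164]
eef_rot: [-0.075, 0.997, 0.0, 0.0]
contact_force: [-0.2, 0.8, 1.3]
finger_gap: 0.0156
grasp_force: 50.0
```

>>> {"name": "servo_tool", "arguments": {
  "targets": [
    [0,0,0,0,0,0,0],
    [0,0,0,0,0,0,0],
    [0,0,0,-1,0,0,0],
    [0,0,0,-3,0,0,0],
    [0,0,0,-6,0,0,0],
    [0,0,0,-8,0,0,0],
    [0,0,0,-8,0,0,0],
    [0,0,0,-8,0,0,0]
  ]
}}

```text
time: 18.17
ee_pos: [0.5044, -0.2749, 0.0642]
eef_rot: [-0.075, 0.997, -0.001, 0.001]
contact_force: [-1.0, -0.1, -1.6]
finger_gap: 0.016
grasp_force: 50.0
```

```bash
python3 - <<'E'
from h import *
s=state(); print(s["joint_pos"])
O=np.array([.595,.155]);t=np.radians(100.4);X=np.array([np.cos(t),np.sin(t)]);Y=np.array([-X[1],X[0]])
p=O+(-.135-.054)*X+0*Y; print(p)   # cassette mid at scanner x -135
go([*p,.075],10.4)
for n in("top","side"):
    a=cams.get_image(n); tips(n,"cassette_mid","cassette_fin")
E
```

```text
t 18.1667 p [ 0.5044 -0.2749  0.0642] R [[-0.989, -0.15, 0.002], [-0.15, 0.989, -0.002], [-0.002, -0.002, -1.0]] F [-1.  -0.1 -1.6] gap 0.01603124071461901 49.99602913856506
[-6.96249408e-01  1.84797413e-01  1.82935531e+00 -3.75568397e-06
  1.12501840e+00 -2.41753375e+00]
[ 0.62911812 -0.03089501]
shift [-15.99  22.25  -1.09]
rz 88.2 j6 -2.417533749602044
top cassette_mid 0.93 [ 0.2292 -0.3707  0.0163] [335. 279.]
top cassette_mid 0.93 [0.2974 0.1867 0.0183] [141. 259.]
top cassette_mid 0.85 [ 0.4305 -0.5942  0.0177] [410. 206.]
top cassette_mid 0.68 [0.5763 0.2524 0.021 ] [118. 164.]
top cassette_fin 0.95 [0.3377 0.2193 0.0279] [129. 245.]
top cassette_fin 0.67 [ 0.2394 -0.4199  0.0256] [353. 275.]
top cassette_fin 0.64 [ 0.3762 -0.6056  0.0313] [416. 225.]
top cassette_fin 0.62 [ 0.5023 -0.2786  0.1134] [303. 182.]
side cassette_mid 0.87 [0.2929 0.193  0.0132] [331. 328.]
side cassette_mid 0.59 [ 0.4462 -0.2792  0.0901] [296. 171.]
side cassette_mid 0.58 [ 0.3111 -0.1464  0.0178] [340. 227.]
side cassette_mid 0.57 [ 0.4264 -0.5893  0.0112] [318. 151.]
side cassette_fin 0.86 [ 0.3762 -0.61    0.0283] [334. 145.]
side cassette_fin 0.74 [ 0.4962 -0.2672  0.1105] [277. 164.]
side cassette_fin 0.74 [ 0.3458 -0.1117  0.0322] [325. 228.]
side cassette_fin 0.62 [ 0.2394 -0.4182  0.0304] [374. 176.]
```

>>> {"name": "servo_tool", "arguments": {
  "targets": [
    [0,-1,1,0,0,0,4],
    [0,-2.5,2.7,0,0,0,11],
    [0,-4,4.3,0,0,0,18],
    [0,-5.5,6,0,0,0,25],
    [0,-7,7.5,0,0,0,32],
    [0,-8.5,9,0,0,0,39],
    [0,-10,10.7,0,0,0,46],
    [0,-11.5,12.3,0,0,0,53],
    [0,-13,14,0,0,0,60],
    [0,-14.5,15.6,0,0,0,67],
    [0,-15.5,16.6,0,0,0,74],
    [0,-16.1,17.3,0,0,0,80]
  ]
}}

```text
time: 19.47
ee_pos: [0.6374, -0.0776, 0.0623]
eef_rot: [0.585, 0.811, -0.0, -0.001]
contact_force: [-0.1, 0.6, -1.4]
finger_gap: 0.0159
grasp_force: 50.0
```

>>> {"name": "servo_tool", "arguments": {
  "targets": [
    [0,0,0,0,0,0,5],
    [0,0,0,0,0,0,8.2],
    [0,0,0,0,0,0,8.2],
    [0,0,0,0,0,0,8.2]
  ]
}}

```text
time: 19.8
ee_pos: [0.6366, -0.0791, 0.0625]
eef_rot: [0.639, 0.769, -0.0, -0.001]
contact_force: [1.0, -0.9, -2.3]
finger_gap: 0.0155
grasp_force: 50.0
```

```bash
cat >> h.py <<'E'
O=np.array([.595,.155]);TH=np.radians(100.4);X=np.array([np.cos(TH),np.sin(TH)]);Y=np.array([-X[1],X[0]])
def sc(p): d=np.array(p[:2])-O; return (np.array([d@X,d@Y])*1000).round(1)
E
python3 - <<'E'
from h import *
s=state(); print("tool sc",sc(s["ee_pos"])); p=O-.239*X; go([*p,.064],10.4)
for n in("top","side"):
    a=cams.get_image(n)
    for t in("cassette_mid","cassette_fin"):
        for d in cams.tip_of(t,n)+cams.find_in(t,n):
            q=c2w(n,d["position"])
            if np.hypot(*(q[:2]-[.63,-.05]))<.15: print(n,t,q.round(4),sc(q))
    if n=="top": cv2.imwrite("pics/d5.png",cv2.resize(np.clip(a[80:200,100:260]*1.5,0,255).astype(np.uint8),None,fx=5,fy=5,interpolation=2)[:,:,::-1])
E
```

```text
t 19.8 p [ 0.6366 -0.0791  0.0625] R [[-0.183, 0.983, -0.001], [0.983, 0.183, 0.0], [0.0, -0.001, -1.0]] F [ 1.  -0.9 -2.3] gap 0.01546280983144764 49.99619722366333
tool sc [-237.8    1.4]
shift [-0.12  0.14 -0.15]
rz 0.1 j6 -0.4835309666864644
top cassette_mid [ 0.6298 -0.0209  0.0925] [-179.3   -2.5]
top cassette_mid [ 0.6408 -0.0126  0.1128] [-173.2  -14.8]
top cassette_fin [ 0.6414 -0.0194  0.1148] [-179.9  -14.2]
side cassette_mid [ 0.6253 -0.0285  0.095 ] [-185.9    3.3]
side cassette_mid [0.6127 0.0139 0.1115] [-141.9    8.1]
side cassette_fin [ 0.6359 -0.075   0.1123] [-233.6    1.3]
side cassette_fin [0.6164 0.0148 0.1133] [-141.8    4.3]
```

View pics/d5.png

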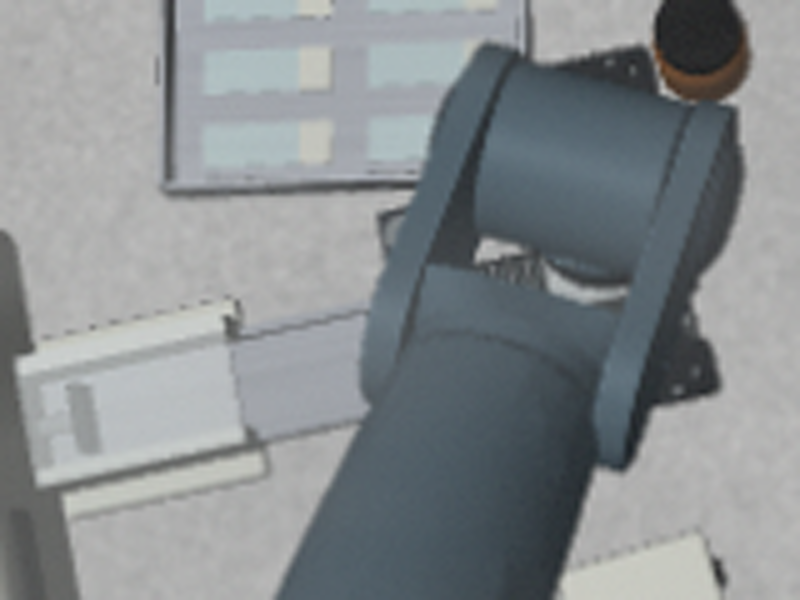

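The picture shows the gripper over the outer end of the track (crop (230,380)–(370,360) visible), aligned, with the cassette under the wrist and the gripper body clear of the jar at (700,50). I'll lower it with the force watched.

>>> {"name": "servo_tool", "arguments": {
  "targets": [
    [0,-0.4,0.14,2,0,0,0],
    [0,-0.4,0.14,4,0,0,0],
    [0,-0.4,0.14,5.5,0,0,0],
    [0,-0.4,0.14,6,0,0,0],
    [0,-0.4,0.14,6.2,0,0,0],
    [0,-0.4,0.14,6.2,0,0,0]
  ]
}}

```text
time: 20.8
ee_pos: [0.6392, -0.0828, 0.0013]
eef_rot: [0.64, 0.768, -0.0, -0.0]
contact_force: [-0.2, -0.0, -1.5]
finger_gap: 0.0162
grasp_force: 50.0
```

>>> {"name": "servo_tool", "arguments": {
  "targets": [
    [0,0,0,0.1,0,0,0],
    [0,0,0,0.2,0,0,0],
    [0,0,0,0.3,0,0,0],
    [0,0,0,0.3,0,0,0]
  ]
}}

```text
time: 21.13
ee_pos: [0.6395, -0.0829, -0.0012]
eef_rot: [0.64, 0.768, 0.0, 0.0]
contact_force: [-1.0, 0.0, -2.5]
finger_gap: 0.0156
grasp_force: 50.0
```

```bash
python3 - <<'E'
from h import *
s=state(); print(sc(s["ee_pos"]),s["wrist_torque"]); 
for n in("top","side"):
    a=cams.get_image(n)
    for t in("cassette_mid","cassette_fin"):
        for d in cams.tip_of(t,n):
            q=c2w(n,d["position"])
            if np.hypot(*(q[:2]-[.63,-.05]))<.15: print(n,t,q.round(4),sc(q))
E
```

```text
t 21.1333 p [ 0.6395 -0.0829 -0.0012] R [[-0.181, 0.983, 0.001], [0.983, 0.181, -0.0], [-0.0, 0.001, -1.0]] F [-1.   0.  -2.5] gap 0.015574482625663492 49.99608099460602
[-242.1   -0.8] [-0.1819336  -0.0792162  -0.02554376]
top cassette_mid [ 0.6307 -0.0268  0.0308] [-185.3   -2.3]
side cassette_mid [ 0.6282 -0.0259  0.0322] [-183.9    0. ]
side cassette_mid [ 0.6374 -0.0792  0.0464] [-238.     0.6]
side cassette_fin [ 0.6354 -0.0792  0.0463] [-237.6    2.5]
```

>>> {"name": "servo_tool", "arguments": {
  "targets": [
    [0,0,-0.05,0.3,0,0,0],
    [0,0,-0.05,0.6,0,0,0],
    [0,1,-0.05,0.6,0,0,0],
    [0,2,-0.05,0.6,0,0,0],
    [0,3,-0.05,0.6,0,0,0],
    [0,4,-0.05,0.6,0,0,0],
    [0,4,-0.05,0.6,0,0,0]
  ]
}}

```text
time: 22.02
ee_pos: [0.6307, -0.041, -0.0079]
eef_rot: [0.639, 0.769, -0.0, -0.001]
contact_force: [0.2, 0.2, -2.2]
finger_gap: 0.0164
grasp_force: 50.0
```

>>> {"name": "servo_tool", "arguments": {
  "targets": [
    [0,1,0,0,0,0,0],
    [0,2,0,0,0,0,0],
    [0,3,0,0,0,0,0],
    [0,4,0,0,0,0,0],
    [0,5,0,0,0,0,0],
    [0,5.5,0,0,0,0,0],
    [0,5.5,0,0,0,0,0]
  ]
}}

```text
time: 22.6
ee_pos: [0.6211, 0.0119, -0.0078]
eef_rot: [0.639, 0.769, -0.0, -0.0]
contact_force: [-0.6, 0.5, -2.2]
finger_gap: 0.0159
grasp_force: 50.0
```

```bash
cat > look.py <<'E'
from h import *
import sys
s=state(); print(sc(s["ee_pos"]),s["wrist_torque"].round(2) if hasattr(s["wrist_torque"],"round") else s["wrist_torque"])
for n in("top","side"):
    a=cams.get_image(n); cv2.imwrite("pics/last_%s.png"%n,a[:,:,::-1])
    for t in sys.argv[1:]:
        for d in cams.tip_of(t,n):
            q=c2w(n,d["position"]); v=sc(q)
            if abs(v[1])<130 and -330<v[0]<130: print(n,t,round(d["conf"],2),q.round(4),v)
E
python3 look.py cassette_mid cassette_fin scanner
```

```text
t 22.6 p [ 0.6211  0.0119 -0.0078] R [[-0.183, 0.983, -0.0], [0.983, 0.183, 0.0], [0.0, -0.0, -1.0]] F [-0.6  0.5 -2.2] gap 0.015900353962285445 49.99615252017975
[-1.455e+02  1.000e-01] [-0.12 -0.12  0.03]
top cassette_mid 0.51 [0.6116 0.0713 0.0224] [-85.4  -1.2]
top scanner 0.87 [ 0.5948  0.1531 -0.0019] [-1.8  0.5]
side cassette_mid 0.9 [0.613  0.0657 0.0264] [-91.1  -1.6]
side cassette_fin 0.92 [0.619  0.0119 0.0384] [-145.1    2.2]
side scanner 0.77 [ 0.5933  0.1596 -0.0007] [4.8 0.8]
```

Entered the guides freely. Going on under the hood.

>>> {"name": "servo_tool", "arguments": {
  "targets": [
    [0,1,0,0,0,0,0],
    [0,2,0,0,0,0,0],
    [0,3,0,0,0,0,0],
    [0,4,0,0,0,0,0],
    [0,4,0,0,0,0,0]
  ]
}}

```text
time: 23.42
ee_pos: [0.6135, 0.0523, -0.0078]
eef_rot: [0.639, 0.769, -0.0, -0.0]
contact_force: [0.1, -0.8, -2.1]
finger_gap: 0.0153
grasp_force: 50.0
```

>>> {"name": "servo_tool", "arguments": {
  "targets": [
    [0,1,0,0,0,0,0],
    [0,2,0,0,0,0,0],
    [0,3,0,0,0,0,0],
    [0,4,0,0,0,0,0],
    [0,5,0,0,0,0,0],
    [0,5.5,0,0,0,0,0],
    [0,5.5,0,0,0,0,0]
  ]
}}

```text
time: 24.0
ee_pos: [0.6039, 0.1052, -0.0077]
eef_rot: [0.639, 0.769, -0.0, -0.0]
contact_force: [-0.3, 1.1, -2.0]
finger_gap: 0.0157
grasp_force: 50.0
```

```bash
python3 look.py cassette_mid cassette_fin block_mid block_nose
```

```text
t 24.0 p [ 0.6039  0.1052 -0.0077] R [[-0.183, 0.983, -0.0], [0.983, 0.183, 0.0], [0.0, -0.0, -1.0]] F [-0.3  1.1 -2. ] gap 0.015655514122424993 49.99620079994202
[-50.6   0.2] [-0.17 -0.14 -0.01]
top cassette_fin 0.48 [0.6021 0.106  0.0409] [-49.5   1.8]
side cassette_mid 0.51 [0.5919 0.1609 0.0241] [6.4 2. ]
side cassette_fin 0.66 [0.6038 0.1084 0.0377] [-47.5  -0.3]
side block_nose 0.42 [ 0.733  -0.0269  0.0629] [-203.8 -102.9]
```

>>> {"name": "servo_tool", "arguments": {
  "targets": [
    [0,0.5,0,0,0,0,0],
    [0,1,0,0,0,0,0],
    [0,1.1,0,0,0,0,0],
    [0,1.1,0,0,0,0,0]
  ]
}}

```text
time: 24.83
ee_pos: [0.6021, 0.1153, -0.0077]
eef_rot: [0.64, 0.769, -0.0, -0.0]
contact_force: [0.4, -0.3, -1.1]
finger_gap: 0.0157
grasp_force: 50.0
```

>>> {"name": "servo_tool", "arguments": {
  "targets": [
    [0,0.1,0,0,0,0,0],
    [0,0.2,0,0,0,0,0],
    [0,0.2,0,0,0,0,0]
  ]
}}

```text
time: 25.08
ee_pos: [0.602, 0.1168, -0.0076]
eef_rot: [0.64, 0.768, 0.0, -0.0]
contact_force: [-0.5, -0.1, -1.9]
finger_gap: 0.0158
grasp_force: 50.0
```

>>> {"name": "servo_tool", "arguments": {
  "targets": [
    [0,0.1,0,0,0,0,0],
    [0,0.2,0,0,0,0,0],
    [0,0.2,0,0,0,0,0]
  ]
}}

```text
time: 25.33
ee_pos: [0.6016, 0.1188, -0.0076]
eef_rot: [0.64, 0.768, 0.0, -0.0]
contact_force: [0.7, 0.5, -2.4]
finger_gap: 0.0154
grasp_force: 50.0
```

>>> {"name": "servo_tool", "arguments": {
  "targets": [
    [0,0.1,0,0,0,0,0],
    [0,0.2,0,0,0,0,0],
    [0,0.2,0,0,0,0,0]
  ]
}}

```text
time: 25.58
ee_pos: [0.6012, 0.1208, -0.0076]
eef_rot: [0.64, 0.768, 0.0, -0.0]
contact_force: [0.3, -1.3, -1.3]
finger_gap: 0.0159
grasp_force: 50.0
```

>>> {"name": "servo_tool", "arguments": {
  "targets": [
    [0,0.1,0,0,0,0,0],
    [0,0.2,0,0,0,0,0],
    [0,0.2,0,0,0,0,0]
  ]
}}

```text
time: 25.83
ee_pos: [0.601, 0.1225, -0.0076]
eef_rot: [0.64, 0.769, -0.0, 0.0]
contact_force: [-0.2, -0.6, -2.2]
finger_gap: 0.0158
grasp_force: 50.0
```

```bash
python3 look.py cassette_mid cassette_fin
```

```text
t 25.8333 p [ 0.601   0.1225 -0.0076] R [[-0.181, 0.983, 0.0], [0.983, 0.181, -0.001], [-0.001, 0.0, -1.0]] F [-0.2 -0.6 -2.2] gap 0.015750498623461385 49.99635100364685
[-33.1   0. ] [-0.37 -0.11 -0.  ]
top cassette_fin 0.66 [0.6018 0.1195 0.0425] [-36.2  -0.2]
top cassette_fin 0.36 [0.5765 0.25   0.0206] [96.8  1.1]
side cassette_fin 0.57 [0.5989 0.1265 0.0372] [-28.7   1.3]
```

>>> {"name": "servo_tool", "arguments": {
  "targets": [
    [0,0.2,0,0,0,0,0],
    [0,0.2,0,0.05,0,0,0],
    [4,0.2,0,0.05,0,0,0],
    [4,0.2,0,0.05,0,0,0],
    [4,0.2,0,0.05,0,0,0],
    [4,0.2,0,-0.5,0,0,0],
    [4,0.2,0,-2.5,0,0,0],
    [4,0.2,0,-6,0,0,0],
    [4,0.2,0,-8,0,0,0],
    [4,0.2,0,-8,0,0,0]
  ],
  "squeeze": 30
}}

```text
time: 26.97
ee_pos: [0.6048, 0.1249, 0.0787]
eef_rot: [0.64, 0.768, 0.004, 0.004]
contact_force: [-0.6, -0.5, 0.3]
finger_gap: 0.0397
grasp_force: 0.0
```

```bash
python3 - <<'E'
from h import *
state(); go([.439,.112,.07],-1.8)
E
```

```text
t 26.9667 p [0.6048 0.1249 0.0787] R [[-0.181, 0.983, 0.01], [0.983, 0.181, 0.001], [-0.001, 0.01, -1.0]] F [-0.6 -0.5  0.3] gap 0.03971735099117438 0.0
shift [  1.74 -16.54   0.7 ]
rz 12.2 j6 -0.16211493196642773
```

>>> {"name": "servo_tool", "arguments": {
  "targets": [
    [5,0.4,-4,0,0,0,6],
    [5,0.9,-8,0,0,0,12.2],
    [5,1.3,-12,0,0,0,12.2],
    [5,1.7,-15,0,0,0,12.2],
    [5,1.7,-16.2,0,0,0,12.2],
    [5,1.7,-16.2,0,0,0,12.2],
    [5,1.7,-16.2,0,0,0,12.2]
  ]
}}

```text
time: 27.55
ee_pos: [0.4382, 0.112, 0.0723]
eef_rot: [0.718, 0.696, 0.0, 0.0]
contact_force: [1.5, 0.7, 0.6]
finger_gap: 0.0501
grasp_force: 0.0
```

```bash
python3 - <<'E'
from h import *
state(); go([.439,.112,.0])
for n in("top","side"):
    cams.get_image(n); tips(n,"block_mid","block_nose","gate_post")
    for d in cams.tip_of("cassette_fin",n):
        q=c2w(n,d["position"]); v=sc(q)
        if abs(v[1])<40: print("fin",n,v,q[2])
    if n=="top":
        for d in cams.trace("cassette_mid",n):
            ys,xs=np.nonzero(d["pixels"]); P=np.array([sc(px2w(n,(x,y),.03)) for x,y in zip(xs,ys)])
            if abs(np.median(P[:,1]))<30 and np.median(P[:,0])>-150: print("cas",P.min(0),P.max(0),len(P))
E
```

```text
t 27.55 p [0.4382 0.112  0.0723] R [[0.031, 1.0, 0.001], [1.0, -0.031, 0.0], [0.0, 0.001, -1.0]] F [1.5 0.7 0.6] gap 0.05006305966194025 0.0
shift [0.   0.08 7.23]
top block_mid 0.72 [0.439  0.1116 0.0286] [165. 210.]
top block_nose 0.71 [0.5796 0.2499 0.0204] [118. 163.]
top gate_post 0.6 [ 0.7332 -0.0322  0.0625] [211. 104.]
fin top [-34.4   3.5] 0.03947469775188244
cas [-213.8 -155.5] [377.  125.7] 9799
side block_mid 0.77 [0.4387 0.1106 0.0253] [265. 284.]
side block_nose 0.66 [0.4372 0.0836 0.0148] [269. 280.]
side block_nose 0.27 [ 0.5584 -0.263   0.0012] [254. 198.]
side gate_post 0.76 [ 0.7377 -0.028   0.0594] [156. 216.]
side gate_post 0.21 [ 0.3827 -0.4251  0.0135] [325. 174.]
fin side [-26.8   1.6] 0.04081822655434521
```

>>> {"name": "servo_tool", "arguments": {
  "targets": [
    [5,0,0.05,3,0,0,0],
    [5,0,0.05,6,0,0,0],
    [5,0,0.05,7.2,0,0,0],
    [5,0,0.05,7.5,0,0,0],
    [0,0,0.05,7.5,0,0,0],
    [0,0,0.05,7.5,0,0,0],
    [0,0,0.05,7.5,0,0,0],
    [0,0,0.05,7.5,0,0,0],
    [0,0,0.05,7.5,0,0,0],
    [0,0,0.05,7.5,0,0,0],
    [0,0,0.05,7.5,0,0,0],
    [0,0,0.05,7.5,0,0,0]
  ],
  "squeeze": 40
}}

```text
time: 29.1
ee_pos: [0.4396, 0.1119, -0.0019]
eef_rot: [0.718, 0.696, 0.001, 0.001]
contact_force: [1.2, -0.0, 3.2]
finger_gap: 0.0155
grasp_force: 39.9
```

>>> {"name": "servo_tool", "arguments": {
  "targets": [
    [0,0,0,-2,0,0,0],
    [0,0,0,-5,0,0,0],
    [0,0,0,-7.5,0,0,0],
    [0,0,0,-7.5,0,0,0],
    [0,0,0,-7.5,0,0,0]
  ]
}}

```text
time: 29.52
ee_pos: [0.4391, 0.1119, 0.0728]
eef_rot: [0.718, 0.696, 0.001, 0.001]
contact_force: [0.5, -0.0, -1.8]
finger_gap: 0.0156
grasp_force: 39.9
```

```bash
python3 - <<'E'
from h import *
s=state(); go([*(O-.16*X),s["ee_pos"][2]],10.4)
for n in("top","side"):
    cams.get_image(n); tips(n,"block_mid","block_nose")
E
```

```text
t 29.5167 p [0.4391 0.1119 0.0728] R [[0.031, 1.0, 0.002], [1.0, -0.031, -0.0], [0.0, 0.002, -1.0]] F [ 0.5 -0.  -1.8] gap 0.015558097738376866 39.939982295036316
shift [-10.86  18.82   0.03]
rz -12.2 j6 0.029371156451170735
top block_mid 0.52 [0.4367 0.1139 0.106 ] [158. 210.]
top block_nose 0.61 [0.4381 0.0818 0.0884] [171. 209.]
top block_nose 0.46 [ 0.7324 -0.0289  0.064 ] [210. 104.]
side block_mid 0.58 [0.4375 0.11   0.0953] [266. 256.]
side block_nose 0.79 [0.4369 0.0847 0.088 ] [269. 252.]
```

>>> {"name": "servo_tool", "arguments": {
  "targets": [
    [0,-1.5,3.5,0,0,0,-4],
    [0,-3.3,7.2,0,0,0,-8],
    [0,-5,10.9,0,0,0,-12.2],
    [0,-6.7,14.6,0,0,0,-12.2],
    [0,-8.1,17.5,0,0,0,-12.2],
    [0,-8.4,18.3,0,0,0,-12.2],
    [0,-8.4,18.3,0,0,0,-12.2],
    [0,-8.4,18.3,2,0,0,-12.2],
    [0,-8.4,18.3,4,0,0,-12.2],
    [0,-8.4,18.3,5.2,0,0,-12.2],
    [0,-8.4,18.3,5.5,0,0,-12.2],
    [0,-8.4,18.3,5.5,0,0,-12.2]
  ]
}}

```text
time: 30.82
ee_pos: [0.617, 0.0231, 0.0159]
eef_rot: [0.64, 0.769, -0.001, -0.001]
contact_force: [-0.3, 0.2, -1.2]
finger_gap: 0.0159
grasp_force: 39.9
```

```bash
python3 - <<'E'
from h import *
go([*(O-.135*X),.0065],10.4)
E
python3 look.py block_mid block_nose cassette_fin gate_axis
```

```text
shift [-0.13  0.22  0.94]
rz 0.1 j6 -0.3287183591418438
t 30.8167 p [0.617  0.0231 0.0159] R [[-0.182, 0.983, -0.003], [0.983, 0.182, 0.001], [0.001, -0.003, -1.0]] F [-0.3  0.2 -1.2] gap 0.015903196534327684 39.94011104106903
[-133.7    2.2] [-0.05 -0.1  -0.06]
top block_mid 0.52 [0.6157 0.0221 0.0482] [-134.5    3.6]
top block_nose 0.49 [ 0.6211 -0.0029  0.033 ] [-160.     2.8]
top cassette_fin 0.52 [0.5994 0.1214 0.0412] [-33.9   1.7]
side block_nose 0.68 [ 0.6221 -0.0077  0.0356] [-165.     2.7]
side cassette_fin 0.81 [0.5967 0.1274 0.0368] [-27.4   3.3]
side gate_axis 0.9 [0.6754 0.0648 0.0256] [-103.2  -62.8]
```

>>> {"name": "servo_tool", "arguments": {
  "targets": [
    [0,0,0.15,0.4,0,0,0],
    [0,0,0.15,0.7,0,0,0],
    [0,0,0.15,0.9,0,0,0],
    [0,0,0.15,0.9,0,0,0],
    [0,0,0.15,0.9,0,0,0]
  ]
}}

```text
time: 31.73
ee_pos: [0.6201, 0.0226, 0.0079]
eef_rot: [0.64, 0.768, -0.0, -0.0]
contact_force: [-0.2, 0.0, -2.3]
finger_gap: 0.0158
grasp_force: 39.9
```

```bash
python3 - <<'E'
from h import *
s=state(); print(sc(s["ee_pos"]))
E
```

```text
t 31.7333 p [0.6201 0.0226 0.0079] R [[-0.181, 0.983, -0.001], [0.983, 0.181, 0.0], [0.0, -0.001, -1.0]] F [-0.2  0.  -2.3] gap 0.01576741244757593 39.94004845619202
[-134.7   -0.8]
```

>>> {"name": "servo_tool", "arguments": {
  "targets": [
    [0,0.7,-0.05,0.1,0,0,0],
    [0,1.5,-0.05,0.1,0,0,0],
    [0,2.3,-0.05,0.1,0,0,0],
    [0,3.1,-0.05,0.1,0,0,0],
    [0,3.8,-0.05,0.1,0,0,0],
    [0,4.2,-0.05,0.1,0,0,0],
    [0,4.2,-0.05,0.1,0,0,0]
  ]
}}

```text
time: 32.32
ee_pos: [0.6121, 0.065, 0.0074]
eef_rot: [0.639, 0.769, 0.0, -0.0]
contact_force: [0.0, -0.3, -1.6]
finger_gap: 0.0156
grasp_force: 39.9
```

>>> {"name": "servo_tool", "arguments": {
  "targets": [
    [0,0.1,0,0,0,0,0],
    [0,0.3,0,0,0,0,0],
    [0,0.5,0,0,0,0,0],
    [0,0.7,0,0,0,0,0],
    [0,0.7,0,0,0,0,0]
  ]
}}

```text
time: 32.73
ee_pos: [0.611, 0.0709, 0.0073]
eef_rot: [0.64, 0.768, 0.0, -0.0]
contact_force: [-0.2, 0.3, -1.8]
finger_gap: 0.0158
grasp_force: 39.9
```

>>> {"name": "servo_tool", "arguments": {
  "targets": [
    [0,0.1,0,0,0,0,0],
    [0,0.3,0,0,0,0,0],
    [0,0.4,0,0,0,0,0],
    [0,0.4,0,0,0,0,0]
  ]
}}

```text
time: 33.07
ee_pos: [0.6103, 0.0748, 0.0073]
eef_rot: [0.64, 0.769, -0.0, -0.0]
contact_force: [0.7, 0.5, -2.4]
finger_gap: 0.0157
grasp_force: 39.9
```

```bash
python3 look.py block_mid block_nose cassette_fin pad_face
```

```text
t 33.0667 p [0.6103 0.0748 0.0073] R [[-0.181, 0.983, -0.0], [0.983, 0.181, 0.0], [0.0, -0.0, -1.0]] F [ 0.7  0.5 -2.4] gap 0.015650560446573494 39.9400395154953
[-81.6  -0.5] [-0.03 -0.13 -0.04]
top block_mid 0.52 [0.6089 0.0742 0.0387] [-82.    0.9]
top block_nose 0.57 [ 0.7338 -0.0291  0.0617] [-206.1 -103.3]
top block_nose 0.41 [0.6152 0.0497 0.024 ] [-107.2   -0.9]
top pad_face 0.81 [0.5775 0.2549 0.0207] [101.4  -0.8]
side block_mid 0.56 [0.6094 0.0743 0.0331] [-82.    0.4]
side block_nose 0.88 [0.6149 0.0444 0.0236] [-112.4    0.4]
side cassette_fin 0.57 [0.5985 0.1294 0.0374] [-25.8   1.2]
```

>>> {"name": "servo_tool", "arguments": {
  "targets": [
    [0,0.1,0,0,0,0,0],
    [0,0.2,0,0,0,0,0],
    [0,0.2,0,0,0,0,0]
  ]
}}

```text
time: 33.82
ee_pos: [0.6101, 0.0762, 0.0074]
eef_rot: [0.64, 0.769, -0.0, 0.0]
contact_force: [0.5, -2.6, -2.2]
finger_gap: 0.0161
grasp_force: 39.9
```

>>> {"name": "servo_tool", "arguments": {
  "targets": [
    [0,0.1,0,0,0,0,0],
    [0,0.2,0,0,0,0,0],
    [0,0.2,0,0,0,0,0]
  ]
}}

```text
time: 34.07
ee_pos: [0.6098, 0.0783, 0.0074]
eef_rot: [0.64, 0.768, -0.0, 0.0]
contact_force: [0.9, -3.4, -1.8]
finger_gap: 0.016
grasp_force: 39.9
```

>>> {"name": "servo_tool", "arguments": {
  "targets": [
    [0,0.1,0,0,0,0,0],
    [0,0.2,0,0,0,0,0],
    [0,0.2,0,0,0,0,0]
  ]
}}

```text
time: 34.32
ee_pos: [0.6093, 0.0805, 0.0074]
eef_rot: [0.64, 0.769, -0.0, 0.0]
contact_force: [0.7, -3.9, -1.6]
finger_gap: 0.0158
grasp_force: 39.9
```

Contact and pad force are as expected (about 4 N). I'll set it down, release and rise.

>>> {"name": "servo_tool", "arguments": {
  "targets": [
    [0,0,0,0.12,0,0,0],
    [0,0,0,0.12,0,0,0],
    [5,0,0,0.12,0,0,0],
    [5,0,0,0.12,0,0,0],
    [5,0,0,0.12,0,0,0],
    [5,0,0,-0.5,0,0,0],
    [5,0,0,-2.5,0,0,0],
    [5,0,0,-6,0,0,0],
    [5,0,0,-7,0,0,0],
    [5,0,0,-7,0,0,0],
    [5,0,0,-7,0,0,0]
  ],
  "squeeze": 30
}}

```text
time: 35.23
ee_pos: [0.6095, 0.0807, 0.0777]
eef_rot: [0.64, 0.768, 0.0, 0.0]
contact_force: [-0.4, -0.5, 0.2]
finger_gap: 0.0499
grasp_force: 0.0
```

```bash
python3 look.py block_mid block_nose cassette_fin gate_post gate_axis scanner; python3 - <<'E'
from h import *
go([.7338,-.0298,.07],33.1)
E
```

```text
t 35.2333 p [0.6095 0.0807 0.0777] R [[-0.181, 0.983, 0.001], [0.983, 0.181, 0.0], [-0.0, 0.001, -1.0]] F [-0.4 -0.5  0.2] gap 0.049946129736075706 0.0
[-75.7  -0.8] [-0.02 -0.04  0.03]
top block_mid 0.66 [0.612  0.0785 0.0369] [-78.4  -2.9]
top block_nose 0.55 [0.6143 0.0527 0.0219] [-104.1   -0.5]
top block_nose 0.29 [0.6743 0.0585 0.0254] [-109.2  -60.6]
top gate_post 0.61 [ 0.7337 -0.0282  0.0618] [-205.2 -103.4]
top gate_post 0.47 [0.6092 0.079  0.0376] [-77.3  -0.3]
top gate_axis 0.65 [0.6747 0.0552 0.028 ] [-112.5  -60.4]
top scanner 0.91 [ 0.5949  0.1504 -0.0032] [-4.5  1. ]
side block_nose 0.59 [0.6139 0.0504 0.02  ] [-106.3    0.3]
side cassette_fin 0.58 [0.5958 0.1312 0.0386] [-23.6   3.5]
side gate_post 0.52 [ 0.7343 -0.029   0.0612] [-206.1 -103.8]
side gate_axis 0.7 [0.6724 0.0627 0.0258] [-104.7  -59.5]
side scanner 0.81 [ 0.595   0.1609 -0.0025] [ 5.8 -1. ]
shift [-13.1   10.25   0.74]
rz -22.7 j6 -0.23486826039145053
```

>>> {"name": "servo_tool", "arguments": {
  "targets": [
    [5,-3,2.4,0,0,0,-6],
    [5,-6,4.7,0,0,0,-12],
    [5,-9,7,0,0,0,-18],
    [5,-12,9.4,0,0,0,-22.7],
    [5,-13.1,10.25,0,0,0,-22.7],
    [5,-13.1,10.25,0,0,0,-22.7],
    [5,-13.1,10.25,0,0,0,-22.7]
  ]
}}

```text
time: 36.52
ee_pos: [0.7336, -0.03, 0.0769]
eef_rot: [0.477, 0.879, 0.0, -0.0]
contact_force: [0.8, 0.0, -0.4]
finger_gap: 0.0502
grasp_force: 0.0
```

>>> {"name": "servo_tool", "arguments": {
  "targets": [
    [5,0,0,2,0,0,0],
    [5,0,0,4.5,0,0,0],
    [5,0,0,6.3,0,0,0],
    [5,0,0,6.9,0,0,0],
    [0,0,0,6.9,0,0,0],
    [0,0,0,6.9,0,0,0],
    [0,0,0,6.9,0,0,0],
    [0,0,0,6.9,0,0,0],
    [0,0,0,6.9,0,0,0],
    [0,0,0,6.9,0,0,0],
    [0,0,0,6.9,0,0,0]
  ],
  "squeeze": 25
}}

```text
time: 37.43
ee_pos: [0.7345, -0.0298, 0.0095]
eef_rot: [0.476, 0.879, 0.0, 0.001]
contact_force: [0.5, 0.3, 2.1]
finger_gap: 0.0136
grasp_force: 25.0
```

```bash
python3 - <<'E'
from h import *
s=state(); p=s["ee_pos"][:2]; M=R.from_quat(s["eef_rot"]).as_matrix(); c0=np.degrees(np.arctan2(M[1,1],M[0,1]))
for A in(np.array([.676,.058]),np.array([.6755,.0565])):
    a0=np.arctan2(*(p-A)[::-1]); r=np.hypot(*(p-A)); print("r",r,"a0",np.degrees(a0),"tooly",c0)
    for k in range(0,121,6):
        a=a0-np.radians(k); q=A+r*np.array([np.cos(a),np.sin(a)]); d=M[:2,:2].T@(q-p)*100; print(k,d.round(2),end="; ")
    print()
E
```

```text
t 37.4333 p [ 0.7345 -0.0298  0.0095] R [[-0.546, 0.838, 0.002], [0.838, 0.546, -0.0], [-0.001, 0.001, -1.0]] F [0.5 0.3 2.1] gap 0.01358074654132042 25.000291764736176
r 0.10555309745591726 a0 -56.329015717040384 tooly 33.1214318142272
0 [0. 0.]; 6 [ 0.05 -1.1 ]; 12 [ 0.21 -2.2 ]; 18 [ 0.49 -3.27]; 24 [ 0.87 -4.3 ]; 30 [ 1.36 -5.29]; 36 [ 1.96 -6.22]; 42 [ 2.64 -7.09]; 48 [ 3.42 -7.88]; 54 [ 4.27 -8.58]; 60 [ 5.19 -9.19]; 66 [ 6.17 -9.7 ]; 72 [  7.2  -10.11]; 78 [  8.26 -10.4 ]; 84 [  9.35 -10.59]; 90 [ 10.45 -10.66]; 96 [ 11.56 -10.61]; 102 [ 12.65 -10.45]; 108 [ 13.72 -10.17]; 114 [14.76 -9.78]; 120 [15.74 -9.29]; 
r 0.10458939958456791 a0 -55.645460567323646 tooly 33.1214318142272
0 [0. 0.]; 6 [ 0.03 -1.09]; 12 [ 0.18 -2.18]; 18 [ 0.44 -3.24]; 24 [ 0.81 -4.27]; 30 [ 1.29 -5.26]; 36 [ 1.86 -6.19]; 42 [ 2.54 -7.05]; 48 [ 3.29 -7.85]; 54 [ 4.13 -8.55]; 60 [ 5.03 -9.17]; 66 [ 6.   -9.69]; 72 [  7.01 -10.1 ]; 78 [  8.06 -10.41]; 84 [  9.14 -10.6 ]; 90 [ 10.23 -10.68]; 96 [ 11.33 -10.65]; 102 [ 12.41 -10.5 ]; 108 [ 13.47 -10.24]; 114 [14.5  -9.87]; 120 [15.49 -9.39];
```

>>> {"name": "servo_tool", "arguments": {
  "targets": [
    [0,0.05,-1.1,0,0,0,6],
    [0,0.2,-2.25,0,0,0,12],
    [0,0.5,-3.35,0,0,0,18],
    [0,0.9,-4.4,0,0,0,24],
    [0,1.4,-5.4,0,0,0,30],
    [0,2.0,-6.35,0,0,0,36],
    [0,2.7,-7.25,0,0,0,42],
    [0,3.5,-8.05,0,0,0,48],
    [0,4.35,-8.8,0,0,0,54],
    [0,5.3,-9.4,0,0,0,60],
    [0,5.3,-9.4,0,0,0,60]
  ]
}}

```text
time: 38.35
ee_pos: [0.6262, -0.0344, 0.0094]
eef_rot: [0.853, 0.522, 0.002, -0.001]
contact_force: [-0.3, 6.8, 3.6]
finger_gap: 0.0135
grasp_force: 25.0
```

```bash
python3 - <<'E'
from h import *
s=state(); p=s["ee_pos"][:2]; M=R.from_quat(s["eef_rot"]).as_matrix(); c0=np.degrees(np.arctan2(M[1,1],M[0,1]))
print(c0,sc(p))
p0=np.array([.7345,-.0298]); a=np.radians(-56.5); A=p0-.108*np.array([np.cos(a),np.sin(a)]); print("A",A,"r now",np.hypot(*(p-A)),np.degrees(np.arctan2(*(p-A)[::-1])))
a0=np.arctan2(*(p-A)[::-1])
for k in range(6,73,6):
    b=a0-np.radians(k); q=A+.108*np.array([np.cos(b),np.sin(b)]); print(k,(M[:2,:2].T@(q-p)*100).round(2),end=";")
E
python3 look.py gate_post gate_axis block_nose
```

```text
t 38.35 p [ 0.6262 -0.0344  0.0094] R [[0.455, 0.89, 0.002], [0.89, -0.455, 0.003], [0.004, 0.001, -1.0]] F [-0.3  6.8  3.6] gap 0.013488474697144561 25.00167489051819
-27.07177791369516 [-191.9    3.5]
A [0.67489081 0.06025967] r now 0.1064322854364493 -117.21598535687416
6 [-0.09 -1.13];12 [ 0.08 -2.25];18 [ 0.38 -3.34];24 [ 0.79 -4.39];30 [ 1.3 -5.4];36 [ 1.92 -6.34];42 [ 2.64 -7.22];48 [ 3.44 -8.02];54 [ 4.32 -8.73];60 [ 5.27 -9.34];66 [ 6.28 -9.85];72 [  7.33 -10.25];t 38.35 p [ 0.6262 -0.0344  0.0094] R [[0.455, 0.89, 0.002], [0.89, -0.455, 0.003], [0.004, 0.001, -1.0]] F [-0.3  6.8  3.6] gap 0.013488474697144561 25.00167489051819
[-191.9    3.5] [ 1.16 -0.12 -0.06]
top gate_axis 0.22 [0.6012 0.1204 0.0417] [-35.2   0.1]
side gate_post 0.87 [ 0.6257 -0.0317  0.062 ] [-189.1    3.5]
side gate_axis 0.7 [0.6764 0.0638 0.0285] [-104.4  -63.6]
side block_nose 0.89 [0.6171 0.0516 0.0193] [-105.7   -3.1]
```

>>> {"name": "servo_tool", "arguments": {
  "targets": [
    [0,-0.05,-1.1,0,0,0,6],
    [0,0.1,-2.2,0,0,0,12],
    [0,0.4,-3.3,0,0,0,18],
    [0,0.8,-4.4,0,0,0,24],
    [0,1.3,-5.4,0,0,0,30],
    [0,1.9,-6.3,0,0,0,36],
    [0,2.6,-7.2,0,0,0,42],
    [0,3.4,-8.0,0,0,0,48],
    [0,3.4,-8.0,0,0,0,48]
  ]
}}

```text
time: 39.5
ee_pos: [0.5727, 0.0316, 0.0095]
eef_rot: [0.991, 0.13, 0.004, -0.0]
contact_force: [7.6, 5.9, -2.6]
finger_gap: 0.0134
grasp_force: 25.0
```

```bash
python3 look.py gate_post block_nose block_mid
```

```text
t 39.5 p [0.5727 0.0316 0.0095] R [[0.966, 0.258, 0.007], [0.258, -0.966, 0.001], [0.007, 0.001, -1.0]] F [ 7.6  5.9 -2.6] gap 0.01335985910325588 24.99988943338394
[-117.4   44.2] [ 0.91 -1.21  0.02]
side gate_post 0.62 [0.5729 0.0328 0.0605] [-116.2   43.8]
side block_nose 0.92 [0.6161 0.047  0.0226] [-110.    -1.2]
side block_mid 0.78 [0.6119 0.0781 0.0318] [-78.7  -2.7]
```

>>> {"name": "servo_tool", "arguments": {
  "targets": [
    [0,0.2,-0.4,0,0,0,2],
    [0,0.3,-0.7,0,0,0,4],
    [0,0.35,-0.9,0,0,0,5],
    [0,0.35,-0.9,0,0,0,5]
  ]
}}

```text
time: 40.23
ee_pos: [0.5707, 0.0381, 0.0094]
eef_rot: [0.996, 0.089, -0.001, 0.001]
contact_force: [-4.8, -4.3, 6.2]
finger_gap: 0.0139
grasp_force: 25.0
```

>>> {"name": "servo_tool", "arguments": {
  "targets": [
    [0,0,-0.1,0,0,0,0],
    [0,0,-0.2,0,0,0,0],
    [0,0,-0.2,0,0,0,0]
  ]
}}

```text
time: 40.48
ee_pos: [0.5704, 0.0394, 0.0094]
eef_rot: [0.996, 0.089, -0.001, 0.002]
contact_force: [-4.5, -5.8, 7.1]
finger_gap: 0.0134
grasp_force: 25.0
```

>>> {"name": "servo_tool", "arguments": {
  "targets": [
    [0,0,-0.1,0,0,0,0],
    [0,0,-0.2,0,0,0,0],
    [0,0,-0.2,0,0,0,0]
  ]
}}

```text
time: 40.73
ee_pos: [0.5702, 0.0411, 0.0094]
eef_rot: [0.996, 0.089, -0.001, 0.002]
contact_force: [-3.8, -6.7, 6.1]
finger_gap: 0.0137
grasp_force: 25.0
```

```bash
python3 look.py gate_post block_nose block_mid cassette_fin
```

```text
t 40.7333 p [0.5702 0.0411 0.0094] R [[0.984, 0.176, -0.001], [0.176, -0.984, -0.004], [-0.002, 0.004, -1.0]] F [-3.8 -6.7  6.1] gap 0.013671045280715746 25.00541478395462
[-107.5   45. ] [-1.29  0.86 -0.08]
top cassette_fin 0.33 [0.6779 0.0618 0.0248] [-106.7  -64.7]
side block_nose 0.89 [0.6164 0.0486 0.0235] [-108.5   -1.9]
side block_nose 0.27 [ 0.5896  0.1603 -0.0028] [6.2 4.3]
side block_nose 0.23 [0.5965 0.1339 0.0375] [-21.1   2.3]
side block_mid 0.93 [0.6099 0.0825 0.031 ] [-74.   -1.6]
side cassette_fin 0.67 [0.5943 0.1311 0.0376] [-23.3   5. ]
side cassette_fin 0.35 [0.5694 0.0441 0.0607] [-104.4   45.2]
```

>>> {"name": "servo_tool", "arguments": {
  "targets": [
    [0,0,-0.1,0,0,0,0],
    [0,0,-0.2,0,0,0,0],
    [0,0,-0.2,0,0,0,0]
  ]
}}

```text
time: 41.48
ee_pos: [0.5701, 0.0413, 0.0094]
eef_rot: [0.996, 0.089, -0.001, 0.003]
contact_force: [-3.9, -13.9, 5.2]
finger_gap: 0.0133
grasp_force: 25.0
```

>>> {"name": "servo_tool", "arguments": {
  "targets": [
    [0,0,-0.1,0,0,0,0],
    [0,0,-0.2,0,0,0,0],
    [0,0,-0.2,0,0,0,0]
  ]
}}

```text
time: 41.73
ee_pos: [0.5701, 0.0413, 0.0094]
eef_rot: [0.996, 0.089, -0.001, 0.005]
contact_force: [-4.4, -20.0, 4.3]
finger_gap: 0.0134
grasp_force: 25.0
```

>>> {"name": "servo_tool", "arguments": {
  "targets": [
    [0,0,-0.1,0,0,0,0],
    [0,0,-0.2,0,0,0,0],
    [0,0,-0.2,0,0,0,0]
  ]
}}

```text
time: 41.98
ee_pos: [0.5701, 0.0413, 0.0094]
eef_rot: [0.996, 0.089, -0.0, 0.007]
contact_force: [-2.5, -26.8, 3.0]
finger_gap: 0.0137
grasp_force: 25.0
```

The gate is against its stop (position frozen, force rising). I'll relax, release, rise and check.

>>> {"name": "servo_tool", "arguments": {
  "targets": [
    [0,0,0.4,0,0,0,0],
    [0,0,0.45,0,0,0,0],
    [3.5,0,0.45,0,0,0,0],
    [3.5,0,0.45,0,0,0,0],
    [3.5,0,0.45,0,0,0,0],
    [3.5,0,0.45,0,0,0,0],
    [3.5,0,0.45,-1,0,0,0],
    [3.5,0,0.45,-4,0,0,0],
    [3.5,0,0.45,-8,0,0,0],
    [3.5,0,0.45,-12,0,0,0]
  ]
}}

```text
time: 42.82
ee_pos: [0.5691, 0.0453, 0.1294]
eef_rot: [0.996, 0.089, -0.001, -0.0]
contact_force: [0.4, 0.1, 0.5]
finger_gap: 0.0347
grasp_force: 0.0
```

>>> {"name": "servo_tool", "arguments": {
  "targets": [
    [3.5,-4,0,0,0,0,0],
    [3.5,-8,0,0,0,0,0],
    [3.5,-12,2,0,0,0,0],
    [3.5,-14,6,0,0,0,0],
    [3.5,-14,10,0,0,0,0],
    [3.5,-14,14,0,0,0,0],
    [3.5,-14,16,0,0,0,0],
    [3.5,-14,16,0,0,0,0]
  ]
}}

```text
time: 43.48
ee_pos: [0.4612, -0.141, 0.1296]
eef_rot: [0.996, 0.086, 0.001, 0.001]
contact_force: [-0.5, -0.4, 0.3]
finger_gap: 0.035
grasp_force: 0.0
```

```bash
python3 look.py gate_post gate_axis block_nose block_mid cassette_fin cassette_mid pad_face scanner; python3 - <<'E'
from h import *
for n in("top","side"): cams.get_image(n); tips(n,"slidebox_mid","petri_rim","jar_mid")
a=cv2.imread("pics/last_top.png"); print(a.shape)
for d in cams.trace("gate","top"):
    ys,xs=np.nonzero(d["pixels"]); P=np.array([sc(px2w("top",(x,y),.041)) for x,y in zip(xs,ys)],np.float32); print(d["conf"],cv2.minAreaRect(P))
E
```

```text
t 43.4833 p [ 0.4612 -0.141   0.1296] R [[0.985, 0.171, 0.002], [0.171, -0.985, -0.002], [0.001, 0.002, -1.0]] F [-0.5 -0.4  0.3] gap 0.034996250837753005 0.0
[-267.   185.1] [0.04 0.04 0.03]
top gate_axis 0.66 [0.6764 0.0593 0.0276] [-108.8  -62.8]
top block_nose 0.83 [0.6148 0.054  0.0224] [-102.9   -1.3]
top block_mid 0.53 [0.6134 0.0814 0.0369] [-75.7  -4.9]
top cassette_fin 0.91 [0.5988 0.1286 0.0404] [-26.6   1. ]
top cassette_mid 0.85 [0.5924 0.1851 0.0239] [30.  -2.9]
top pad_face 0.72 [0.5984 0.1273 0.0386] [-27.9   1.7]
top pad_face 0.7 [0.5782 0.2529 0.0202] [99.3 -1.1]
top scanner 0.64 [5.950e-01 1.525e-01 2.000e-04] [-2.4  0.4]
top scanner 0.2 [0.6762 0.06   0.028 ] [-108.1  -62.7]
side gate_post 0.86 [0.5718 0.0436 0.0601] [-105.4   42.9]
side gate_axis 0.75 [0.6716 0.0624 0.0248] [-104.9  -58.7]
side block_nose 0.84 [0.614  0.0518 0.0226] [-1.049e+02 -1.000e-01]
side block_mid 0.61 [0.6097 0.0784 0.0322] [-78.   -0.7]
side cassette_fin 0.72 [0.598  0.135  0.0391] [-20.2   0.6]
side scanner 0.79 [ 0.5954  0.1595 -0.0022] [ 4.3 -1.2]
top petri_rim 0.76 [ 0.3872 -0.424   0.0181] [352. 223.]
top jar_mid 0.8 [ 0.7834 -0.1078  0.0361] [238.  88.]
side slidebox_mid 0.59 [ 0.4626 -0.0712  0.0162] [273. 236.]
side petri_rim 0.59 [ 0.3849 -0.4245  0.0134] [324. 174.]
side petri_rim 0.39 [ 0.7839 -0.1095  0.0409] [153. 203.]
side jar_mid 0.63 [ 0.7801 -0.1122  0.0394] [155. 203.]
side jar_mid 0.24 [ 0.5932  0.1627 -0.0022] [186. 298.]
(384, 512, 3)
0.55 ((-107.28716278076172, -9.263618469238281), (128.7472686767578, 23.354610443115234), 88.31531524658203)
```

Everything agrees: the gate lies across the track, the block's nose is at its face, the cassette is in, and the bystanders haven't moved.

```bash
python3 -c "
from cell import sign_off
print(sign_off())"
```

```text
the job is handed in; nothing more can be done
None
```

I handed the job in at about 43.5 s of the 72 s: the cassette is in under the clear hood, the end block sits behind it and the gate is shut against its stop; the slide box, dish and jar showed no movement, and no verdict came back.

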